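Release a captive link with a forked spring-bar tool

ROBOT

A 6-joint arm with a two-finger parallel gripper is mounted at the origin on the work surface. World frame = base frame: x ahead of the robot, y to its left, z up, the work surface at z = 0. Lengths are in m, angles in rad, forces in N, time in s.
With the tool pointing down it reaches from about 0.35 to 0.875 m from the base axis. Payload 15.5 kg.
Tool frame: the origin (TCP) lies at the very end of the fingers, on their centre line; the grasp point (between the pads) lies 19 mm behind it; x points along the fingers, y is the direction in which the jaws open and shut, and the axes are right-handed (so a half turn about x gives the same grasp; the last joint's range is limited). The gripper opens to 85 mm and grips with 20 to 120 N. Pads are 22 mm wide; open, the fingers measure 114 mm over their backs; the gripper's body (76 mm by 85 mm) begins 54 mm behind the grasp point. The pads swing forward as they close: fully open they stand 13 mm farther back than shut.
Start: joints at [1.188, 0.494, 1.345, -0, 1.302, -0.096], TCP at [0.177, 0.599, 0.231] pointing down, gripper open.
Joint ranges: [-2.91, 2.91], [-0.82, 2.16], [0.22, 2.67], [-1.22, 4.37], [0.12, 2.79], [-3.08, 3.08]. Speed limits (rad/s): [1.89, 1.89, 2.57, 3.01, 3.01, 3.01].

INTERFACE

Orientations are given as a unit quaternion [x, y, z, w].
In Python, from bench import robot, vision gives the robot as it stands.
- The arm moves only by the tool carry_out, never from a script. Its argument "moves" is one flat list of numbers, 7 for each row, row after row: the turn, a rotation vector about the tool's x, y, z in rad, then the shift along the tool's x, y, z in m, then the opening in per cent of the stroke, from 0 (shut) to 100 (fully open). A call has exactly 5 rows; each row shifts and turns the commanded pose from where the row before left it, along the tool's axes as they then stand; what a row does not reach is not made up. A row lasts 1/8 s, in which the tool goes at most 62.5 mm and 10.7 degrees, less where a joint would pass 70% of its speed; a pose out of reach is approached as far as the arm can. A call is refused whole if a number of a shift passes 0.0625 or a number of a turn 0.188, either way. A call with a gripper value outside its range is refused whole. The fingers move at their own pace and stop on an object; the grip force is fixed at half the most. Time passes only in rows, so rows that do not move let the fingers close, or fill a call up. It gives the time, the measured TCP pose, the force and the opening at its end, in the units of the state.
- robot.observe(): the state, without advancing time (a new reading comes with each control period).
- vision.read_camera(name): name is "scene" or "top"; returns (picture, depth): 400x640x3 uint8, red, green, blue; 400x640 float32, m along the optical axis (not along the pixel's ray), 0 where there is no reading.
- vision.camera_params(name): a dict with "vertical_fov" (degrees; the focal length in pixels is half the picture's height over the tangent of half this angle, whatever the lens; pixels are square), "cx", "cy" (the principal point, pixels), "dist_coeffs" ([k1, k2, p1, p2, k3] as OpenCV has them; the pictures are not rectified), "xyz" and "attitude" of the camera in the world. Camera axes: x right, y down, z forward; pixel columns grow to the right and rows downward; lengths in m; the calibration is good to about 2 mm. A picture is of the moment at which its call begins. camera_params takes no time and is no camera call.
- robot.sign_off(): hands the job in, once; it reports no verdict.
The state is a dict: "t": time; "joint_positions": joint angles; "qd": joint speeds; "joint_efforts": joint torques, N m; "ee_pos": TCP position; "ee_rot": TCP orientation; "contact_force": force on the tool from outside, world axes, zero at the start; "moment": the same for the moment, N m; "width": finger opening in m.
Only numpy, scipy, OpenCV 4.12 (cv2) and the standard library are available. Lean on these libraries where they do the work, as an engineer would, in place of code of your own. Each camera call takes 0.05 s, during which the arm holds its last target.

TASK

Take the forked tool from its stand, straddle the fixture's spring bar with it and push the bar's collar sideways, away from the link, until the link springs up free; go gently, never loading the fixture with more than about 15 N through the tool, and do not work the bar with the fingers. Then hang the tool back in its stand and set the freed link down in the shallow metal tray without dropping it. Leave the other things on the bench where they are.

Things in the scene. Friction and masses are not known exactly. Their poses are not given: they have to be found in the camera images.
- fixture: Release fixture, fixed. Origin: centre of the underside; y runs along the spring bar, z up (may be yawed). Plate 90 (x) x 150 (y, -77 to 73) x 14 mm. Grey spring housing y -71 to -29, 36 mm wide, 56 mm high; link pocket round y +50. Between them, at x 0 and z 40 mm, the bar with its collar runs free over the plate. Tool force on any of this, bar, collar and stop included: keep below 15 N.
- pocket (a point): Middle of the link pocket: fixture x 0, y 50, z 24 mm, axes as the fixture's. Dark steel cheeks at fixture y 33 to 41 and 59 to 67, 45 mm wide in x, tops 48 mm above the bench; end walls x +-16.5 to 22.5, 44 mm high. A light spring ejector at its bottom lifts the link 10 mm when the bar's tip has left the link's hole.
- bar: Spring bar: steel rod, 6 mm diameter, along fixture y. Origin on its axis, at rest at fixture x 0, y 0, z 40 mm; axes as the fixture's. At rest its +y tip (fixture y 52) is 10 mm deep in the link. Slides only in -y against a spring, 3 N at rest, 7 N at the end, plus up to 3 N friction under the link's load. The link is free after 10 to 11 mm; hard stop at 12 mm, beyond which force rises steeply.
- collar_zone (a point): Nominal middle of the collar's +y face (bar origin, moves with the bar). The collar, 20 mm diameter, 8 mm thick towards -y, is clamped on the bar with this face anywhere from 8 mm before to 8 mm past this point along y, not measured: feel for it. The fork goes down between it and the cheek at y 33 and pushes it in -y; stop once the link is up.
- link: Steel link, about 0.12 kg, upright in the pocket. Origin: centre of the underside; axes as the fixture's. Block 30 (x) x 16 (y) x 30 mm with a cross hole along y, above it a round-ended tab 20 (x) x 16 (y) up to z 50; grip the flush y faces, 16 mm apart. Underside 24 mm above the bench when captive, 34 when sprung up; then the bar presses its side with about 6 N, so draw it straight up.
- forktool: Forked tool, 0.14 kg, hanging upright. Origin: centre of the fork's lower end; x across the tines, z up. Two tines 5 x 5 mm, 26 long, 10 mm gap; blade 20 (x) x 5 (y) to z 40; flange 36 x 32, z 40 to 46; black handle 24 (x) x 16 (y), z 46 to 96: grip its y faces at about z 70. Same after a half turn. Use it upright across the bar, lower end about 12 mm below the bar's axis, pushing with a y face of both tines.
- stand: Tool stand, fixed: grey block 70 (x) x 60 (y) x 50 mm high with a through slot 29 (x) x 15 (y) mm in the middle. Origin: centre of the underside. The tool hangs in it by its flange, tines down, tool origin 10 mm above the stand's, tool x along the slot's x (either way round).
- tray: Shallow open metal tray, fixed, 160 (x) x 120 (y) x 26 mm, walls 4 mm, floor about 4 mm. Origin: centre of the underside.
- oiler: White oil bottle, 42 mm in diameter, 110 mm tall. Bystander. Origin: centre of the underside.
- nozzle: Steel nozzle body standing upright, 30 mm in diameter, 80 mm tall. Bystander. Origin: centre of the underside.
- sleeve: Dark steel sleeve, 44 mm in diameter, 45 mm tall. Bystander. Origin: centre of the underside.

How it is judged:
By the outcome, as a careful person would: the job done as asked, in the order asked, and still so for the second after the job is handed in, with the robot touching nothing.
It also fails if it takes over 72 s, if anything falls off the work surface, if the arm or the gripper's body presses on something with over 40 N, if the wrist force passes 120 N, or if a joint passes its speed limit or range.

## Working session

There is one attempt and no reset: what is moved stays moved. The work goes in short steps, Python scripts to look and compute and a tool call to move; the robot and the scene stay as the last step left them, time stands still between calls to the robot, and variables do not carry over. Pictures are saved under pics/ and viewed, and the job is handed in when it is done.

Besides the shell and the picture viewer there is one more tool, called after "Request:" by a JSON object that holds its "method" and its "body". carry_out: Moves the arm, as the interface text tells. Its arguments: {"type":"object","properties":{"moves":{"type":"array","items":{"type":"number"}}},"required":["moves"]}

```bash
ls; mkdir -p pics; python3 - <<'E'
from bench import robot, vision
import cv2,numpy as np
print(robot.observe())
for n in ["scene","top"]:
    print(n,vision.camera_params(n))
    p,d=vision.read_camera(n)
    cv2.imwrite(f"pics/{n}0.png",p[:,:,::-1]); np.savez(f"pics/{n}0.npz",p=p,d=d)
    print(d.min(),d.max(),(d==0).mean())
E
```

```text
pics
{'t': 0.0, 'joint_positions': array([ 1.18752873e+00,  4.94188333e-01,  1.34613341e+00,  3.17845991e-05,
        1.30250504e+00, -9.55026389e-02]), 'qd': array([-0.00129986,  0.00014591, -0.00133166,  0.00137812,  0.00054246,
       -0.0016352 ]), 'joint_efforts': array([ 3.98072123e-03, -8.82149434e+01, -3.83885658e+01,  2.99676176e-04,
        9.73048765e-03, -3.64186633e-05]), 'ee_pos': array([0.17723376, 0.59896651, 0.23069628]), 'ee_rot': array([ 0.10097122,  0.6999135 , -0.10181385,  0.69968554]), 'contact_force': array([0.63077829, 0.13685263, 0.26386057]), 'moment': array([ 0.00614756, -0.01922777, -0.02526951]), 'width': 0.0853356482270039}
scene {'vertical_fov': 54.83747484967942, 'cx': 319.8977443794866, 'cy': 201.38132467414735, 'dist_coeffs': array([-0.01895447,  0.        ,  0.        ,  0.        ,  0.        ]), 'xyz': array([0.90717227, 0.40683647, 0.61115491]), 'attitude': array([ 0.27943092,  0.89322466, -0.33531955, -0.10783719])}
0.0 3.0604594 0.00382421875
top {'vertical_fov': 55.14984976038059, 'cx': 319.4637365597928, 'cy': 204.5109399375846, 'dist_coeffs': array([0.03156876, 0.        , 0.        , 0.        , 0.        ]), 'xyz': array([ 0.49083462, -0.00717589,  0.96464431]), 'attitude': array([-0.70178562,  0.70840255, -0.05407376,  0.05233355])}
0.0 1.8999908 0.00394921875
```

View pics/scene0.png

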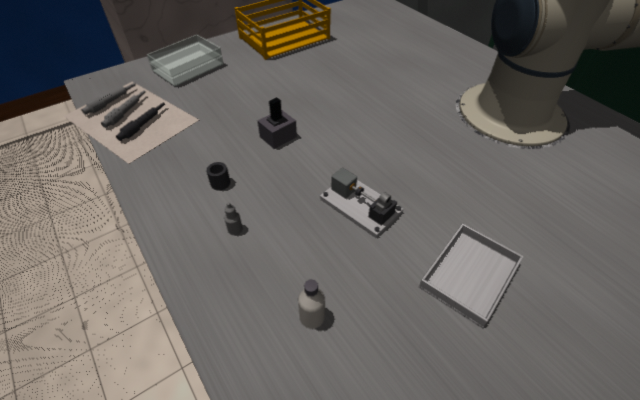

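View pics/top0.png

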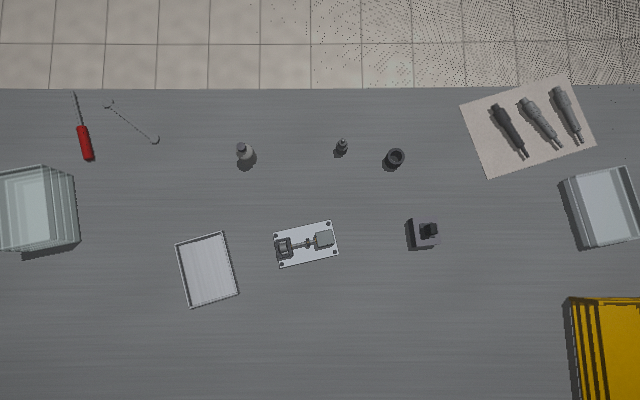

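The scene view shows the stand (277,128), fixture (362,203), tray (472,273), sleeve, nozzle and oiler. The top view shows the tray at (207,270), fixture at (306,244) and stand at (422,233). Next I'll measure them.

```bash
cat > h.py <<'E'
import numpy as np,cv2
from scipy.spatial.transform import Rotation as R
from bench import robot,vision
def K(c):
    f=200/np.tan(np.radians(c["vertical_fov"]/2)); return np.array([[f,0,c["cx"]],[0,f,c["cy"]],[0,0,1.]])
def rays(n,uv):
    c=vision.camera_params(n); uv=np.asarray(uv,float).reshape(-1,1,2)
    q=cv2.undistortPoints(uv,K(c),c["dist_coeffs"]).reshape(-1,2)
    return np.c_[q,np.ones(len(q))]@R.from_quat(c["attitude"]).as_matrix().T, c["xyz"]
def onplane(n,uv,z):
    d,o=rays(n,uv); return o+d*((z-o[2])/d[:,2])[:,None]
def cloud(n,d):
    v,u=np.mgrid[:400,:640]; r,o=rays(n,np.c_[u.ravel(),v.ravel()])
    return (o+r*d.ravel()[:,None]).reshape(400,640,3)
def proj(n,X):
    c=vision.camera_params(n); Rm=R.from_quat(c["attitude"]).as_matrix().T
    return cv2.projectPoints(np.asarray(X,float).reshape(-1,1,3),cv2.Rodrigues(Rm)[0],-Rm@c["xyz"],K(c),c["dist_coeffs"])[0].reshape(-1,2)
def crop(im,u0,v0,w,h,s,fn):
    cv2.imwrite(fn,cv2.resize(im[v0:v0+h,u0:u0+w,::-1],None,fx=s,fy=s,interpolation=cv2.INTER_CUBIC))
E
python3 - <<'E'
from h import *
np.set_printoptions(precision=4,suppress=True)
for n in ["scene","top"]:
    a=np.load(f"pics/{n}0.npz"); p,d=a["p"],a["d"]; C=cloud(n,d)
    np.save(f"pics/{n}C.npy",C)
    m=(abs(C[...,1])<0.45)&(C[...,0]>0.3)&(C[...,0]<0.8)&(d>0)
    print(n,np.median(C[...,2][m]),[round(x,4) for x in np.percentile(C[...,2][m],[5,50,95,99])])
    # components above 6 mm
    mm=(m&(C[...,2]>0.010)&(C[...,2]<0.2)).astype(np.uint8)
    k,lab,st,ce=cv2.connectedComponentsWithStats(mm)
    for i in range(1,k):
        if st[i,4]>60:
            P=C[lab==i]; print(st[i],P.min(0),P.max(0),np.median(P,0))
t=np.load("pics/top0.npz")["p"]; s=np.load("pics/scene0.npz")["p"]
crop(t,260,200,200,80,4,"pics/tz.png"); crop(s,240,80,180,160,4,"pics/sz.png")
E
```

```text
scene 0.001522933858512543 [np.float64(-0.0005), np.float64(0.0015), np.float64(0.0261), np.float64(0.0705)]
[ 257   97   39   49 1120] [ 0.5261 -0.2952  0.0101] [ 0.6021 -0.2285  0.1086] [ 0.5723 -0.2518  0.0501]
[207 162  23  26 472] [ 0.7263 -0.2194  0.0102] [ 0.7698 -0.1745  0.0479] [ 0.7495 -0.1861  0.0361]
[ 320  168   83   68 2717] [ 0.4784 -0.0426  0.0101] [0.5965 0.1095 0.0777] [0.5481 0.0319 0.0169]
[225 202  17  31 352] [ 0.7659 -0.0733  0.0106] [ 0.7933 -0.0494  0.0811] [ 0.7815 -0.0571  0.0424]
[ 420  224  103  102 1479] [0.3851 0.1915 0.01  ] [0.5717 0.3469 0.0305] [0.4941 0.2729 0.0239]
[ 298  279   27   49 1023] [0.7375 0.1539 0.0101] [0.7792 0.1944 0.113 ] [0.7644 0.1824 0.0724]
top -0.0009783569183851037 [np.float64(-0.004), np.float64(-0.001), np.float64(0.0127), np.float64(0.0544)]
[336 139  12  15 148] [ 0.7657 -0.0809  0.0101] [ 0.7921 -0.0528  0.0808] [ 0.7749 -0.0657  0.0439]
[236 142  21  24 351] [0.7376 0.1503 0.0101] [0.7791 0.1909 0.1117] [0.7508 0.1652 0.0729]
[385 148  20  20 253] [ 0.7287 -0.2212  0.0107] [ 0.7718 -0.1779  0.0484] [ 0.7489 -0.1988  0.0421]
[409 215  32  32 839] [ 0.5279 -0.2966  0.0103] [ 0.6018 -0.2313  0.1085] [ 0.563  -0.2568  0.0492]
[ 273  220   66   48 2105] [ 0.4812 -0.0549  0.01  ] [0.5963 0.106  0.0756] [0.5372 0.0264 0.014 ]
[174 230  65  79 618] [0.388  0.1879 0.0101] [0.573  0.3449 0.0293] [0.4819 0.2827 0.0231]
```

View pics/tz.png

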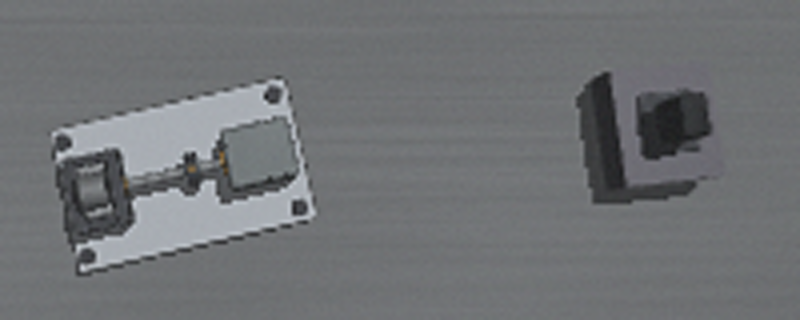

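View pics/sz.png

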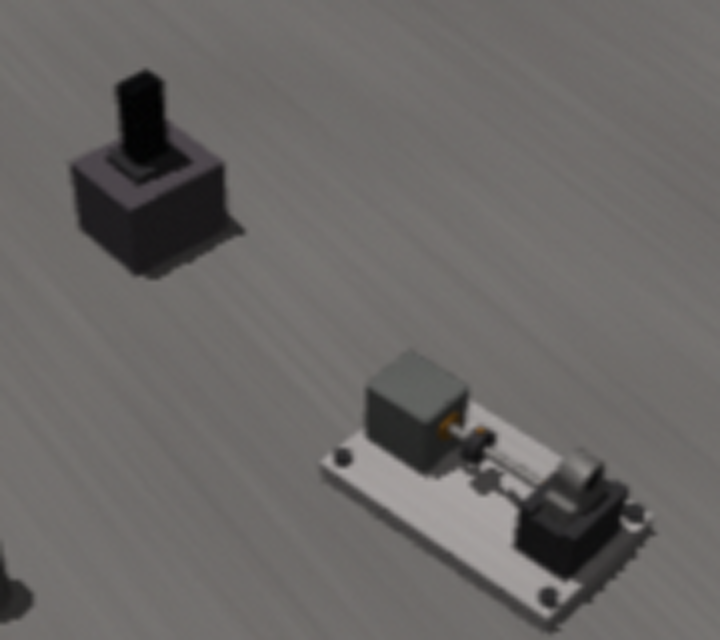

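```bash
cat > m.py <<'E'
from h import *
np.set_printoptions(precision=4,suppress=True)
for n in ["scene","top"]:
    a=np.load(f"pics/{n}0.npz"); p,d=a["p"].astype(int),a["d"]; C=np.load(f"pics/{n}C.npy")
    dz={"scene":-0.0015,"top":0.001}[n]; Z=C[...,2]+dz; X,Y=C[...,0],C[...,1]
    def rect(m,z,name,L=None):
        k,lab,st,ce=cv2.connectedComponentsWithStats(m.astype(np.uint8)); i=1+np.argmax(st[1:,4])
        cs,_=cv2.findContours((lab==i).astype(np.uint8),cv2.RETR_EXTERNAL,cv2.CHAIN_APPROX_NONE)
        w=onplane(n,max(cs,key=len).reshape(-1,2),z)[:,:2]
        r=cv2.minAreaRect((w*1000).astype(np.float32)); print(n,name,st[i],np.round(r[0],1),np.round(r[1],1),round(r[2],2)); return r
    br=p.mean(2)
    reg=(X>.45)&(X<.63)&(Y>-.08)&(Y<.13)
    rect(reg&(br>135)&(Z<0.02)|(reg&(Z>0.011)&(Z<.1)&(br>125)) ,0.014,"plate")
    # housing top
    rect(reg&(abs(Z-0.056)<0.004)&(Y<0.03),0.056,"housing")
    rs=(X>.5)&(X<.63)&(Y>-.32)&(Y<-.2)
    rect(rs&(abs(Z-0.05)<0.004),0.050,"standtop")
    rect(rs&(Z>0.085),0.106,"handle")
    rt=(X>.36)&(X<.6)&(Y>.17)&(Y<.37)
    rect(rt&(Z>0.020)&(Z<.04),0.026,"tray")
    for nm,(x,y,r,h) in dict(oil=(.755,.17,.04,.110),noz=(.778,-.066,.03,.08),slv=(.75,-.198,.04,.045)).items():
        m=(abs(X-x)<r)&(abs(Y-y)<r)&(Z>.01); P=C[m]; print(nm,(P.min(0)+P.max(0))/2,P.max(0)[2])
E
python3 m.py
```

```text
scene plate [320 188  65  46 818] [557.8  31. ] [ 45.1 148.3] 12.5
scene housing [331 168  26  19 266] [548.7 -18.7] [37.1 42.6] 11.61
scene standtop [257 110  39  24 338] [ 563.6 -263.1] [72.6 64.9] 4.76
scene handle [268  97  13  15 128] [ 569.6 -251.8] [51.7 26.5] 66.77
scene tray [421 224 102  98 874] [479.3 269.1] [164.6 119.7] 15.84
oil [0.7584 0.1741 0.0623] 0.11296240032293714
noz [ 0.7796 -0.0613  0.0463] 0.08108294968502583
slv [ 0.748  -0.1969  0.0299] 0.0479077605972118
top plate [ 273  220   66   48 1263] [539.1  25.6] [ 88.2 147.9] 12.39
top housing [315 229  20  18 260] [549.1 -20.9] [35.4 41.7] 12.47
top standtop [412 215  29  32 507] [ 564.8 -263.5] [69.5 61.1] 5.88
top handle [427 223  11  12 101] [ 564.1 -261.2] [24.2 20.7] 8.3
top tray [174 230  64  79 459] [480.5 265.8] [160.8 122.3] 15.83
oil [0.7584 0.1706 0.0607] 0.11172708786980656
noz [ 0.7789 -0.0668  0.0452] 0.08076705689654129
slv [ 0.7502 -0.1995  0.0289] 0.0484141686315106
```

```bash
cat >> h.py <<'E'
def plan(pos,yaw_jaw,quiet=False):
    """remaining: turn about tool x (rad), and shift in present tool axes (if no turn), to TCP pos & jaw axis at angle yaw (deg, mod 180) from world +y"""
    s=robot.observe(); Rm=R.from_quat(s["ee_rot"]).as_matrix(); e=np.asarray(pos)-s["ee_pos"]
    j=Rm[:,1]; a=np.degrees(np.arctan2(-j[0],j[1])); da=(yaw_jaw-a+90)%180-90
    # leftover tilt
    tilt=np.cross(Rm[:,0],[0,0,-1]); 
    print("t %.2f pos"%s["t"],s["ee_pos"].round(4),"jawyaw %.2f"%a,"F",s["contact_force"].round(2),"w %.4f"%s["width"])
    print("turn about tool x: %.4f rad; tilt fix(tool): "%(-np.radians(da)),(Rm.T@tilt).round(4))
    R2=Rm@R.from_rotvec([-np.radians(da),0,0]).as_matrix()
    print("shift tool axes now:",(Rm.T@e).round(4)," after turn:",(R2.T@e).round(4),"world",e.round(4))
E
python3 - <<'E'
from h import *
np.set_printoptions(precision=4,suppress=True)
print(R.from_quat(robot.observe()["ee_rot"]).as_matrix())
for n in ["scene","top"]:
    C=np.load(f"pics/{n}C.npy"); p=np.load(f"pics/{n}0.npz")["p"]
    dz={"scene":-0.0015,"top":0.001}[n]; Z=C[...,2]+dz
    for z0,z1,zz in [(.098,.12,.106)]:
        m=(abs(C[...,0]-.565)<.05)&(abs(C[...,1]+.262)<.05)&(Z>z0)&(Z<z1)
        w=C[m]; r=cv2.minAreaRect((w[:,:2]*1000).astype(np.float32)); print(n,m.sum(),np.round(r[0],1),np.round(r[1],1),round(r[2],1),w.mean(0))
        v,u=np.nonzero(m); print(u.min(),u.max(),v.min(),v.max())
t=np.load("pics/top0.npz")["p"]; s=np.load("pics/scene0.npz")["p"]
crop(np.clip(t*2.0,0,255).astype(np.uint8),400,208,50,48,12,"pics/tz2.png"); crop(np.clip(s*2.,0,255).astype(np.uint8),250,90,56,60,10,"pics/sz2.png")
plan([.564,-.2625,.2],5.3)
E
```

```text
[[-0.0004  0.2839  0.9589]
 [-0.001   0.9589 -0.2839]
 [-1.     -0.0011 -0.0001]]
scene 73 [ 564.1 -263.3] [24.4 16.4] 2.5 [ 0.5652 -0.2616  0.105 ]
268 280 97 106
top 83 [ 564.9 -264.2] [23.8 16.2] 6.1 [ 0.5647 -0.2633  0.1042]
428 437 223 234
t 0.10 pos [0.1773 0.599  0.2307] jawyaw -16.49 F [-0.28  0.41  0.8 ] w 0.0856
turn about tool x: -0.3804 rad; tilt fix(tool):  [-0.     -0.0001  0.0011]
shift tool axes now: [ 0.0315 -0.7162  0.6154]  after turn: [ 0.0315 -0.8935  0.3055] world [ 0.3867 -0.8615 -0.0307]
```

View pics/tz2.png

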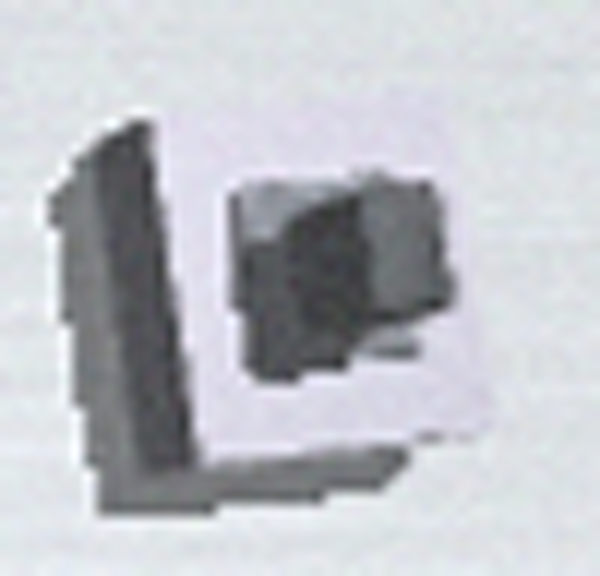

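View pics/sz2.png

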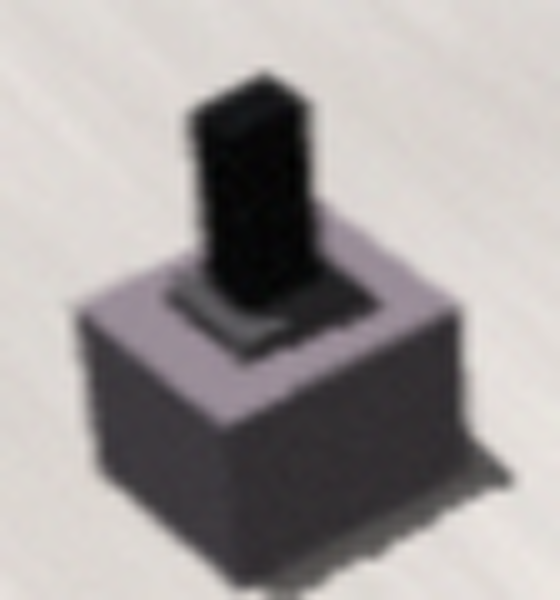

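Request:
{"method": "carry_out", "body": {"moves": [-0.076,0,0,0,-0.045,0.03,60,-0.076,0,0,0,-0.045,0.03,60,-0.076,0,0,0,-0.045,0.03,60,-0.076,0,0,0,-0.045,0.02,60,-0.076,0,0,0,-0.045,0.02,60]}}

```text
t: 0.72
ee_pos: [0.275, 0.3563, 0.2312]
ee_rot: [-0.034, 0.706, 0.033, 0.706]
contact_force: [1.3, -0.1, 0.4]
width: 0.0512
```

```bash
python3 -c "
from h import *
plan([.5645,-.2635,.2],5.3)"
```

```text
t 0.72 pos [0.275  0.3563 0.2312] jawyaw 5.44 F [ 1.31 -0.06  0.41] w 0.0512
turn about tool x: 0.0025 rad; tilt fix(tool):  [ 0.     -0.0002  0.0002]
shift tool axes now: [ 0.0313 -0.6444  0.2294]  after turn: [ 0.0313 -0.6438  0.231 ] world [ 0.2895 -0.6198 -0.0312]
```

Request:
{"method": "carry_out", "body": {"moves": [0,0,0,0,-0.05,0.02,60,0,0,0,0,-0.05,0.02,60,0,0,0,0,-0.05,0.02,60,0,0,0,0,-0.05,0.02,60,0,0,0,0,-0.05,0.02,60]}}

```text
t: 1.35
ee_pos: [0.398, 0.1165, 0.2313]
ee_rot: [-0.033, 0.706, 0.033, 0.706]
contact_force: [1.3, 0.2, -0.1]
width: 0.0512
```

Request:
{"method": "carry_out", "body": {"moves": [0,0,0,0,-0.055,0.02,60,0,0,0,0,-0.055,0.02,60,0,0,0,0,-0.055,0.02,60,0,0,0,0,-0.055,0.02,60,0,0,0,0,-0.055,0.02,60]}}

```text
t: 1.98
ee_pos: [0.5228, -0.1484, 0.2311]
ee_rot: [-0.032, 0.706, 0.033, 0.706]
contact_force: [0.7, 0.3, 0.2]
width: 0.0515
```

```bash
python3 -c "
from h import *
plan([.5645,-.2635,.2],5.3)"
```

```text
t 1.98 pos [ 0.5228 -0.1484  0.2311] jawyaw 5.26 F [0.7  0.35 0.16] w 0.0515
turn about tool x: -0.0006 rad; tilt fix(tool):  [ 0.     -0.0002 -0.0002]
shift tool axes now: [ 0.0311 -0.1184  0.031 ]  after turn: [ 0.0311 -0.1185  0.0309] world [ 0.0417 -0.1151 -0.0311]
```

Request:
{"method": "carry_out", "body": {"moves": [0,0,0,0,-0.04,0.011,60,0,0,0,0,-0.04,0.01,60,0,0,0,0.03,-0.038,0.01,60,0,0,0,0.04,0,0,60,0,0,0,0.02,0,0,60]}}

```text
t: 2.6
ee_pos: [0.5631, -0.261, 0.1387]
ee_rot: [-0.032, 0.707, 0.033, 0.705]
contact_force: [-0.2, 0.8, 0.3]
width: 0.0514
```

```bash
python3 - <<'E'
from h import *
plan([.5645,-.2635,.063],5.3)
for n in ["scene","top"]:
    p,d=vision.read_camera(n); np.savez(f"pics/{n}1.npz",p=p,d=d)
    b=np.clip(p*1.8,0,255).astype(np.uint8)
    if n=="scene": crop(b,230,30,110,130,4.5,"pics/s1.png")
    else: crop(b,380,180,100,90,6,"pics/t1.png")
plan([.5645,-.2635,.063],5.3)
E
```

```text
t 2.60 pos [ 0.5631 -0.261   0.1387] jawyaw 5.24 F [-0.16  0.77  0.26] w 0.0514
turn about tool x: -0.0011 rad; tilt fix(tool):  [-0.     -0.0026 -0.0019]
shift tool axes now: [ 0.0757 -0.0027  0.0014]  after turn: [ 0.0757 -0.0027  0.0014] world [ 0.0014 -0.0025 -0.0757]
t 2.70 pos [ 0.5628 -0.2605  0.1388] jawyaw 5.27 F [0.   0.34 0.2 ] w 0.0513
turn about tool x: -0.0005 rad; tilt fix(tool):  [-0.     -0.0038 -0.0027]
shift tool axes now: [ 0.0758 -0.0034  0.0017]  after turn: [ 0.0758 -0.0034  0.0017] world [ 0.0017 -0.003  -0.0758]
```

View pics/s1.png

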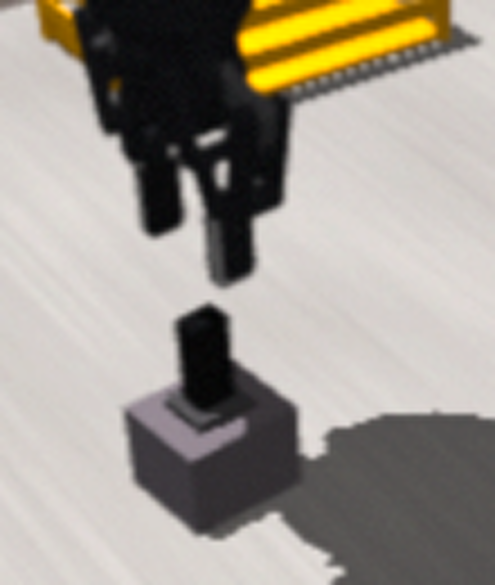

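View pics/t1.png

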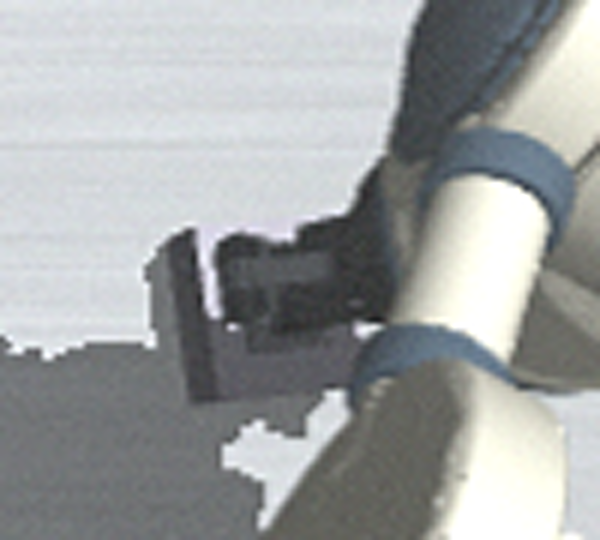

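The scene view shows the open fingers straddling the handle: tips at crop (160,230) and (235,280), handle at (205,310). They are well aligned, so I'll descend.

Request:
{"method": "carry_out", "body": {"moves": [0,0,0,0.02,-0.001,0.001,60,0,0,0,0.025,-0.001,0.001,60,0,0,0,0.02,-0.001,0,60,0,0,0,0.01,0,0,60,0,0,0,0,0,0,60]}}

```text
t: 3.32
ee_pos: [0.5664, -0.2638, 0.0665]
ee_rot: [-0.033, 0.706, 0.033, 0.706]
contact_force: [0.5, 0.2, 0.1]
width: 0.0513
```

```bash
python3 - <<'E'
from h import *
plan([.5645,-.2635,.063],5.3)
E
```

```text
t 3.33 pos [ 0.5664 -0.2638  0.0665] jawyaw 5.29 F [0.48 0.25 0.11] w 0.0513
turn about tool x: -0.0002 rad; tilt fix(tool):  [-0.     -0.0002 -0.0001]
shift tool axes now: [ 0.0035  0.0005 -0.0019]  after turn: [ 0.0035  0.0005 -0.0019] world [-0.0019  0.0003 -0.0035]
```

Request:
{"method": "carry_out", "body": {"moves": [0,0,0,0.003,0,-0.002,60,0,0,0,0,0,0,40,0,0,0,0,0,0,10,0,0,0,0,0,0,5,0,0,0,0,0,0,5]}}

```text
t: 3.95
ee_pos: [0.5646, -0.2642, 0.0638]
ee_rot: [-0.033, 0.706, 0.032, 0.707]
contact_force: [-1.2, -0.3, 6.1]
width: 0.0151
```

```bash
python3 - <<'E'
from h import *
plan([.5645,-.2635,.063],5.3); print(robot.observe()["moment"])
E
```

```text
t 3.95 pos [ 0.5646 -0.2642  0.0638] jawyaw 5.28 F [-1.24 -0.32  6.11] w 0.0151
turn about tool x: -0.0003 rad; tilt fix(tool):  [0.     0.0005 0.0004]
shift tool axes now: [ 0.0008  0.0007 -0.    ]  after turn: [ 0.0008  0.0007 -0.    ] world [-0.0001  0.0007 -0.0008]
[0.12168412 0.2294503  0.02694884]
```

Request:
{"method": "carry_out", "body": {"moves": [0,0,0,-0.01,0,0,5,0,0,0,-0.03,0,0,5,0,0,0,-0.04,0,0,5,0,0,0,-0.04,0,0,5,0,0,0,-0.01,0,0,5]}}

```text
t: 4.58
ee_pos: [0.5654, -0.2646, 0.1964]
ee_rot: [-0.033, 0.705, 0.032, 0.708]
contact_force: [-0.0, -0.3, -2.3]
width: 0.0155
```

```bash
python3 - <<'E'
from h import *
plan([.5343,.0466,.190],12.4); print(robot.observe()["moment"])
for n in ["scene"]:
    p,d=vision.read_camera(n); np.savez(f"pics/{n}2.npz",p=p,d=d)
    b=np.clip(p*1.8,0,255).astype(np.uint8)
    crop(b,230,30,110,130,4.5,"pics/s2.png")
E
```

```text
t 4.58 pos [ 0.5654 -0.2646  0.1964] jawyaw 5.29 F [-0.   -0.32 -2.29] w 0.0155
turn about tool x: -0.1241 rad; tilt fix(tool):  [0.     0.0035 0.0026]
shift tool axes now: [ 0.0056  0.3128 -0.0023]  after turn: [0.0056 0.3107 0.0364] world [-0.0311  0.3112 -0.0064]
[-0.01896186  0.0061233  -0.03691918]
```

View pics/s2.png

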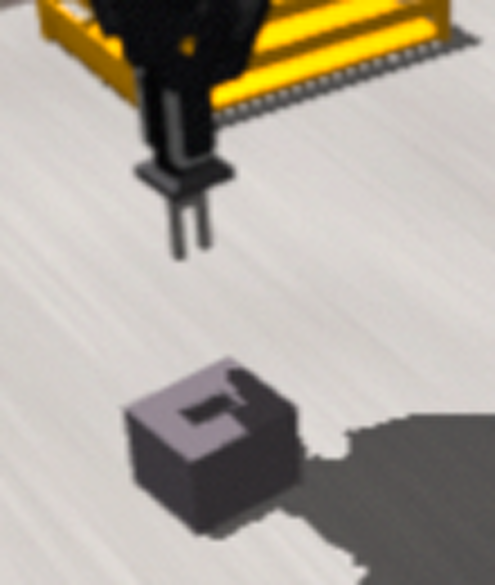

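The tool is held upright with its tines clear of the stand (crop 180–205, 250). Moving to the fixture.

Request:
{"method": "carry_out", "body": {"moves": [-0.0413,0,0,0,0.04,0.005,5,-0.0413,0,0,0,0.05,0.007,5,-0.0413,0,0,0,0.055,0.008,5,0,0,0,0,0.055,0.008,5,0,0,0,0,0.05,0.006,5]}}

```text
t: 5.25
ee_pos: [0.5544, -0.0103, 0.1922]
ee_rot: [-0.076, 0.704, 0.076, 0.702]
contact_force: [1.4, -0.2, -1.5]
width: 0.0151
```

Request:
{"method": "carry_out", "body": {"moves": [0,0,0,0,0.04,0.002,5,0,0,0,0,0.015,0,5,0,0,0,0,0,0,5,0,0,0,0,0,0,5,0,0,0,0,0,0,5]}}

```text
t: 5.88
ee_pos: [0.5458, 0.0409, 0.1931]
ee_rot: [-0.076, 0.703, 0.076, 0.703]
contact_force: [0.4, -0.5, -1.4]
width: 0.0155
```

```bash
python3 - <<'E'
from h import *
plan([.5343,.0466,.125],12.4); print(robot.observe()["moment"])
E
```

```text
t 5.88 pos [0.5458 0.0409 0.1931] jawyaw 12.31 F [ 0.39 -0.47 -1.42] w 0.0155
turn about tool x: -0.0016 rad; tilt fix(tool):  [ 0.     -0.0001  0.0001]
shift tool axes now: [ 0.0681  0.008  -0.01  ]  after turn: [ 0.0681  0.008  -0.01  ] world [-0.0115  0.0057 -0.0681]
[ 0.01702641  0.01961705 -0.04831572]
```

Request:
{"method": "carry_out", "body": {"moves": [0,0,0,0.01,0.004,-0.005,5,0,0,0,0.02,0.004,-0.005,5,0,0,0,0.018,0,0,5,0,0,0,0.005,0,0,5,0,0,0,0,0,0,5]}}

```text
t: 6.5
ee_pos: [0.5339, 0.0475, 0.1401]
ee_rot: [-0.076, 0.703, 0.076, 0.703]
contact_force: [-0.5, -0.1, -1.7]
width: 0.0154
```

```bash
python3 - <<'E'
from h import *
plan([.5343,.0466,.125],12.4)
for n in ["scene","top"]:
    p,d=vision.read_camera(n); np.savez(f"pics/{n}3.npz",p=p,d=d)
    b=np.clip(p*1.6,0,255).astype(np.uint8)
    crop(b,*((310,120,110,110) if n=="scene" else (255,205,100,80)),5,f"pics/{n}3.png")
E
```

```text
t 6.50 pos [0.5339 0.0475 0.1401] jawyaw 12.37 F [-0.47 -0.07 -1.69] w 0.0154
turn about tool x: -0.0005 rad; tilt fix(tool):  [ 0.     -0.0006 -0.0001]
shift tool axes now: [ 0.0151 -0.001   0.0002]  after turn: [ 0.0151 -0.001   0.0002] world [ 0.0004 -0.0009 -0.0151]
```

View pics/scene3.png

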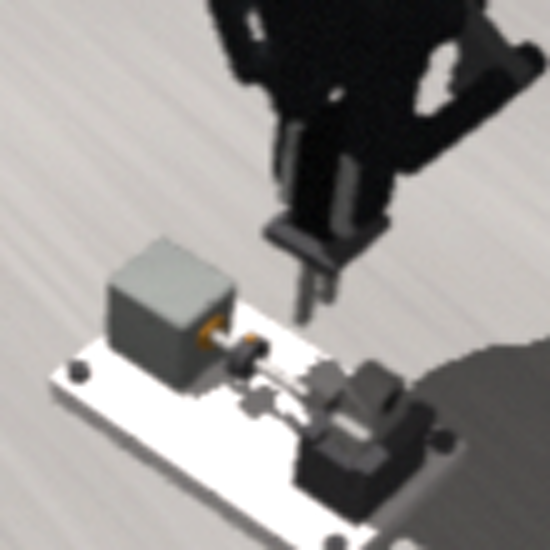

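View pics/top3.png

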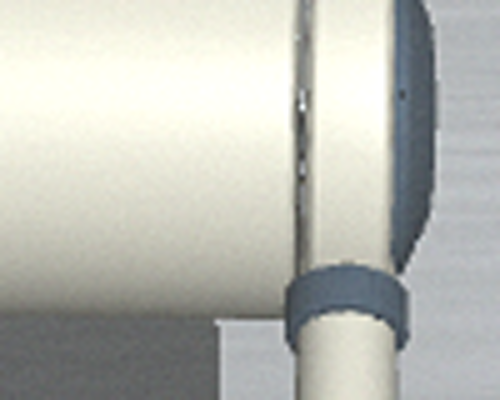

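```bash
python3 - <<'E'
from h import *
np.set_printoptions(precision=4,suppress=True)
yaw=np.radians(12.4); O=np.array([.5382,.029]); ax=np.array([np.cos(yaw),np.sin(yaw)]); ay=np.array([-np.sin(yaw),np.cos(yaw)])
fx=lambda P:np.c_[(P[:,:2]-O)@ax,(P[:,:2]-O)@ay,P[:,2]]*1000
print("collar scene",fx(onplane("scene",[[310+247/5,120+352/5]],.04)))
print("collar top",fx(onplane("top",[[307.5,243]],.04)))
print("tcp",fx(robot.observe()["ee_pos"][None]))
C=np.load("pics/sceneC.npy"); a=np.load("pics/scene3.npz"); C3=cloud("scene",a["d"])
for nm,c in (("0",C),("3",C3)):
    F=fx(c.reshape(-1,3)); m=(F[:,1]>-27)&(F[:,1]<31)&(abs(F[:,0])<14)&(F[:,2]>32)&(F[:,2]<60)
    # collar: radius >4 from axis
    P=F[m]; r=np.hypot(P[:,0],P[:,2]-41); q=P[(r>5)]; print(nm,len(P),"collar pts",len(q),q.min(0),q.max(0),np.median(q,0)); q=P[r<4.5]; print("rod",np.median(q,0))
F=fx(C3.reshape(-1,3)); m=(abs(F[:,1]-18)<12)&(abs(F[:,0])<25)&(F[:,2]>84)&(F[:,2]<112); P=F[m]; print("tines",len(P),P.min(0),P.max(0)); print(P[::6].round(1))
E
```

```text
collar scene [[-4.5528 -9.56   40.    ]]
collar top [[-2.3981 -9.1734 40.    ]]
tcp [[  0.3102  18.899  140.7716]]
0 127 collar pts 55 [-10.4783 -26.9655  33.1663] [ 8.8737 -3.9651 52.9135] [ 2.4847 -6.5793 47.0139]
rod [ 0.3074  5.1616 43.294 ]
3 131 collar pts 62 [-10.4363 -26.8075  35.0872] [ 9.5427  7.9832 53.9803] [ 2.654  -7.3479 46.4545]
rod [ 0.3168  6.5473 43.0382]
tines 53 [-12.1358  15.729   85.9299] [  9.9053  22.1865 110.6008]
[[ -6.5  17.6 100.8]
 [  5.8  21.2 109.6]
 [  9.4  21.6 109.9]
 [  8.2  19.  104.7]
 [ -9.4  21.2  93.2]
 [ -5.7  19.4  92. ]
 [  3.1  20.8  96.8]
 [  7.7  17.8  92.9]
 [  5.8  21.3  91.2]]
```

```bash
python3 - <<'E'
from h import *
np.set_printoptions(precision=1,suppress=True,linewidth=150)
yaw=np.radians(12.4); O=np.array([.5382,.029]); ax=np.array([np.cos(yaw),np.sin(yaw)]); ay=np.array([-np.sin(yaw),np.cos(yaw)])
c=vision.camera_params("scene")["xyz"]; print("cam in fixture",(c[:2]-O)@ax,(c[:2]-O)@ay,c[2])
a=np.load("pics/scene3.npz"); g=a["p"].astype(int).mean(2); C3=cloud("scene",a["d"])
# tine tip crop, x8
b=np.clip(a["p"]*2.2,0,255).astype(np.uint8); crop(b,355,165,45,50,12,"pics/tine.png")
# expected pixel positions of features given TCP / fixture
t=robot.observe(); P=t["ee_pos"]
def tool(x,y,z): q=P[:2]+ax*x+ay*y; return [*q,P[2]-.0538+z]
pts=[tool(sx*v,.0025,z) for z in(0,.02) for sx in(-1,1) for v in(.005,.010)]
px=proj("scene",pts); print((px-[355,165])*12)
def fxp(x,y,z): return [*(O+ax*x+ay*y),z]
px=proj("scene",[fxp(sx*.003,y,.04) for y in(.01,.025) for sx in(-1,1)]); print((px-[355,165])*12)
E
```

```text
cam in fixture 0.44149982520153586 0.28979102400810003 0.6111549069249022
[[230.5 200. ]
 [249.8 183.5]
 [191.7 233.4]
 [172.1 250.3]
 [244.9 109.8]
 [264.4  93.3]
 [205.3 143.4]
 [185.3 160.3]]
[[138.5 368.6]
 [116.1 388.2]
 [210.1 414.6]
 [187.8 434.5]]
```

View pics/tine.png

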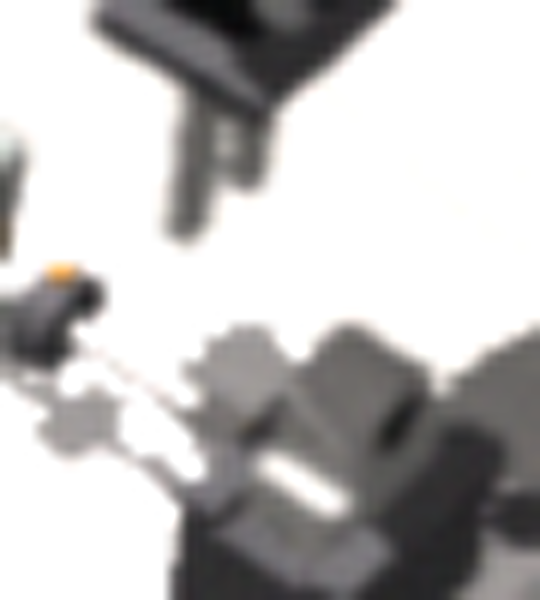

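```bash
python3 - <<'E'
from h import *
b=np.load("pics/scene3.npz")["p"]; im=cv2.resize(b[165:215,352:397,::-1],None,fx=12,fy=12,interpolation=cv2.INTER_CUBIC)
yaw=np.radians(12.4); O=np.array([.5382,.029]); ax=np.array([np.cos(yaw),np.sin(yaw)]); ay=np.array([-np.sin(yaw),np.cos(yaw)])
P=robot.observe()["ee_pos"]
def tool(x,y,z): q=P[:2]+ax*x+ay*y; return [*q,P[2]-.0538+z]
def fxp(x,y,z): return [*(O+ax*x+ay*y),z]
f=lambda X:tuple(int(v) for v in ((proj("scene",[X])[0]+.5-[352,165])*12-.5))
for x in(-.01,-.005,.005,.01): cv2.line(im,f(tool(x,.0025,0)),f(tool(x,.0025,.026)),(0,0,255),1)
for x in(-.003,.003): cv2.line(im,f(fxp(x,0,.04)),f(fxp(x,.033,.04)),(0,255,0),1)
cv2.imwrite("pics/tine2.png",im)
E
```

```text
(no output)
```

View pics/tine2.png

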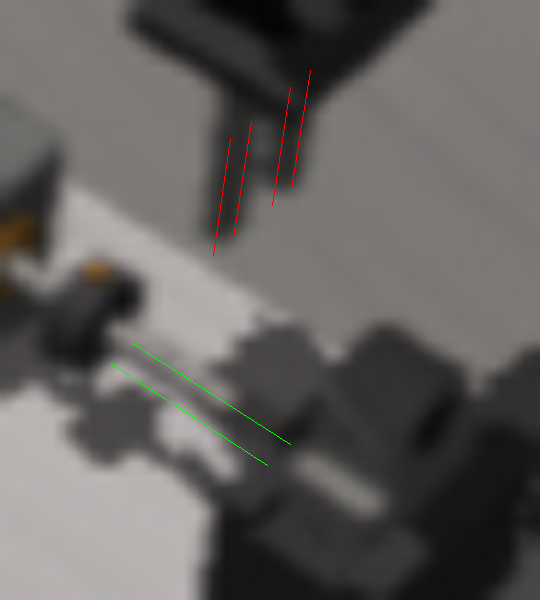

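The tines match the predicted lines, and the bar lies along the green lines between crop (110,340) and (280,450). Lateral alignment is within about 1 mm. The collar sits at about fixture y −4 to −12. Descending near y +10.

Request:
{"method": "carry_out", "body": {"moves": [0,0,0,0.01,-0.004,0,5,0,0,0,0.015,-0.004,0,5,0,0,0,0.009,0,0,5,0,0,0,0.002,0,0,5,0,0,0,0,0,0,5]}}

```text
t: 7.22
ee_pos: [0.5358, 0.0399, 0.1042]
ee_rot: [-0.076, 0.703, 0.076, 0.703]
contact_force: [0.0, -0.2, -1.5]
width: 0.0154
```

Request:
{"method": "carry_out", "body": {"moves": [0,0,0,0.001,0,0,5,0,0,0,0.001,0,0,5,0,0,0,0.001,0,0,5,0,0,0,0.001,0,0,5,0,0,0,0,0,0,5]}}

```text
t: 7.85
ee_pos: [0.5358, 0.0398, 0.1002]
ee_rot: [-0.076, 0.703, 0.076, 0.703]
contact_force: [1.7, 0.1, -0.7]
width: 0.0155
```

```bash
cat >> h.py <<'E'
def fixst():
    yaw=np.radians(12.4); O=np.array([.5382,.029]); ax=np.array([np.cos(yaw),np.sin(yaw)]); ay=np.array([-np.sin(yaw),np.cos(yaw)])
    s=robot.observe(); d=s["ee_pos"][:2]-O; F=s["contact_force"]
    print("t %.2f fixture x %.2f y %.2f z %.2f | F fx %.2f fy %.2f z %.2f w %.4f M"%(s["t"],1e3*d@ax,1e3*d@ay,1e3*s["ee_pos"][2],F[:2]@ax,F[:2]@ay,F[2],s["width"]),s["moment"].round(2))
E
python3 -c "
from h import *
fixst();plan([.5343,.0466,.081],12.4)"
```

```text
t 7.85 fixture x -0.03 y 11.07 z 100.21 | F fx 1.73 fy -0.23 z -0.66 w 0.0155 M [-0.   -0.02  0.02]
t 7.85 pos [0.5358 0.0398 0.1002] jawyaw 12.38 F [ 1.74  0.15 -0.66] w 0.0155
turn about tool x: -0.0003 rad; tilt fix(tool):  [-0.     -0.0001 -0.    ]
shift tool axes now: [ 0.0192  0.007  -0.    ]  after turn: [ 0.0192  0.007  -0.    ] world [-0.0015  0.0068 -0.0192]
```

Free so far. Creeping through the bar level now.

Request:
{"method": "carry_out", "body": {"moves": [0,0,0,0.001,0,0,5,0,0,0,0.001,0,0,5,0,0,0,0.001,0,0,5,0,0,0,0.001,0,0,5,0,0,0,0,0,0,5]}}

```text
t: 8.48
ee_pos: [0.5358, 0.0398, 0.0962]
ee_rot: [-0.076, 0.703, 0.076, 0.703]
contact_force: [0.1, 0.5, -1.5]
width: 0.0154
```

Request:
{"method": "carry_out", "body": {"moves": [0,0,0,0.001,0,0,5,0,0,0,0.001,0,0,5,0,0,0,0.001,0,0,5,0,0,0,0.001,0,0,5,0,0,0,0,0,0,5]}}

```text
t: 9.1
ee_pos: [0.5358, 0.0398, 0.0922]
ee_rot: [-0.076, 0.703, 0.076, 0.703]
contact_force: [-0.3, -0.1, -1.2]
width: 0.0153
```

```bash
python3 -c "
from h import *
fixst()"
```

```text
t 9.10 fixture x -0.02 y 11.08 z 92.18 | F fx -0.35 fy -0.07 z -1.20 w 0.0153 M [-0.01 -0.07 -0.  ]
```

Request:
{"method": "carry_out", "body": {"moves": [0,0,0,0.002,0,0,5,0,0,0,0.002,0,0,5,0,0,0,0.002,0,0,5,0,0,0,0.002,0,0,5,0,0,0,0.002,0,0,5]}}

```text
t: 9.72
ee_pos: [0.5358, 0.0398, 0.0821]
ee_rot: [-0.076, 0.703, 0.076, 0.703]
contact_force: [-0.4, 0.1, -1.1]
width: 0.0154
```

```bash
python3 - <<'E'
from h import *
fixst()
p,d=vision.read_camera("scene"); np.savez("pics/scene4.npz",p=p,d=d); crop(np.clip(p*1.4,0,255).astype(np.uint8),330,140,80,80,7,"pics/s4.png")
fixst()
E
```

```text
t 9.72 fixture x 0.00 y 11.06 z 82.12 | F fx -0.38 fy 0.21 z -1.06 w 0.0154 M [-0.04  0.01 -0.01]
t 9.78 fixture x -0.12 y 11.09 z 81.92 | F fx -1.01 fy 0.42 z -2.62 w 0.0151 M [-0.02 -0.    0.02]
```

View pics/s4.png

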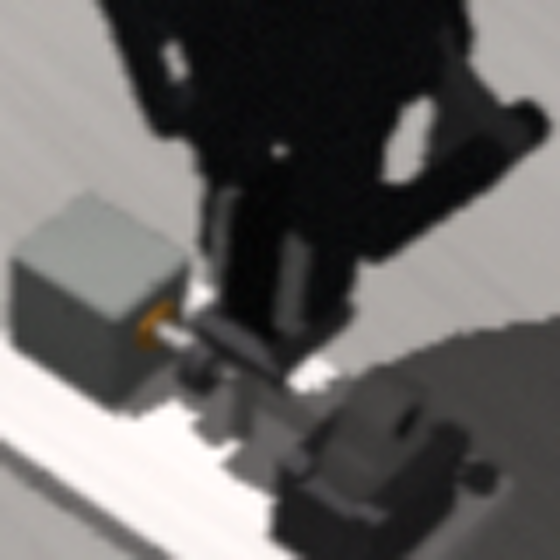

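The fork straddles the bar (tine at crop (235,400)), with the collar to its left at (195,375). Now I'll push in −y, feeling for contact.

Request:
{"method": "carry_out", "body": {"moves": [0,0,0,0,-0.0015,0,5,0,0,0,0,-0.0015,0,5,0,0,0,0,-0.0015,0,5,0,0,0,0,-0.0015,0,5,0,0,0,0,0,0,5]}}

```text
t: 10.4
ee_pos: [0.5372, 0.0338, 0.0823]
ee_rot: [-0.076, 0.703, 0.076, 0.703]
contact_force: [0.0, -0.1, -1.9]
width: 0.0154
```

Request:
{"method": "carry_out", "body": {"moves": [0,0,0,0,-0.001,0,5,0,0,0,0,-0.001,0,5,0,0,0,0,-0.001,0,5,0,0,0,0,0,0,5,0,0,0,0,0,0,5]}}

```text
t: 11.02
ee_pos: [0.5377, 0.031, 0.0823]
ee_rot: [-0.076, 0.703, 0.076, 0.703]
contact_force: [-0.1, -0.8, -1.7]
width: 0.0152
```

```bash
python3 -c "
from h import *
fixst()"
```

```text
t 11.03 fixture x -0.02 y 2.07 z 82.28 | F fx -0.23 fy -0.72 z -1.67 w 0.0152 M [-0.01  0.01 -0.02]
```

Request:
{"method": "carry_out", "body": {"moves": [0,0,0,0,-0.0005,0,5,0,0,0,0,-0.0005,0,5,0,0,0,0,-0.0005,0,5,0,0,0,0,0,0,5,0,0,0,0,0,0,5]}}

```text
t: 11.65
ee_pos: [0.5381, 0.0295, 0.0823]
ee_rot: [-0.076, 0.703, 0.076, 0.703]
contact_force: [0.3, 0.1, -1.9]
width: 0.0151
```

Request:
{"method": "carry_out", "body": {"moves": [0,0,0,0,-0.0005,0,5,0,0,0,0,-0.0005,0,5,0,0,0,0,-0.0005,0,5,0,0,0,0,0,0,5,0,0,0,0,0,0,5]}}

```text
t: 12.28
ee_pos: [0.5384, 0.0281, 0.0823]
ee_rot: [-0.076, 0.703, 0.076, 0.703]
contact_force: [-0.5, -0.6, -1.8]
width: 0.0155
```

```bash
python3 -c "
from h import *
fixst()"
```

```text
t 12.28 fixture x 0.02 y -0.93 z 82.29 | F fx -0.60 fy -0.46 z -1.82 w 0.0155 M [0.01 0.06 0.01]
```

Request:
{"method": "carry_out", "body": {"moves": [0,0,0,0,-0.0005,0,5,0,0,0,0,-0.0005,0,5,0,0,0,0,-0.0005,0,5,0,0,0,0,0,0,5,0,0,0,0,0,0,5]}}

```text
t: 12.9
ee_pos: [0.5387, 0.0267, 0.0823]
ee_rot: [-0.076, 0.703, 0.076, 0.703]
contact_force: [-0.0, 1.4, -1.1]
width: 0.0152
```

Request:
{"method": "carry_out", "body": {"moves": [0,0,0,0,-0.0005,0,5,0,0,0,0,-0.0005,0,5,0,0,0,0,-0.0005,0,5,0,0,0,0,0,0,5,0,0,0,0,0,0,5]}}

```text
t: 13.52
ee_pos: [0.539, 0.0251, 0.0823]
ee_rot: [-0.076, 0.703, 0.076, 0.703]
contact_force: [-1.4, 3.9, -0.1]
width: 0.0155
```

```bash
python3 -c "
from h import *
fixst()"
```

```text
t 13.53 fixture x 0.00 y -3.95 z 82.29 | F fx -0.50 fy 4.08 z -0.11 w 0.0155 M [ 0.88  0.02 -0.04]
```

Contact: the collar face is at about fixture y −5. Pushing on gently.

Request:
{"method": "carry_out", "body": {"moves": [0,0,0,0,-0.0005,0,5,0,0,0,0,-0.0005,0,5,0,0,0,0,-0.0005,0,5,0,0,0,0,0,0,5,0,0,0,0,0,0,5]}}

```text
t: 14.15
ee_pos: [0.5394, 0.0237, 0.0823]
ee_rot: [-0.076, 0.703, 0.076, 0.703]
contact_force: [0.4, 3.6, -1.5]
width: 0.0152
```

Request:
{"method": "carry_out", "body": {"moves": [0,0,0,0,-0.0005,0,5,0,0,0,0,-0.0005,0,5,0,0,0,0,-0.0005,0,5,0,0,0,0,0,0,5,0,0,0,0,0,0,5]}}

```text
t: 14.78
ee_pos: [0.5397, 0.0222, 0.0823]
ee_rot: [-0.076, 0.703, 0.076, 0.703]
contact_force: [-0.0, 3.9, -1.2]
width: 0.0153
```

```bash
python3 - <<'E'
from h import *
fixst()
p,d=vision.read_camera("scene"); np.savez("pics/scene5.npz",p=p,d=d); crop(np.clip(p*1.4,0,255).astype(np.uint8),330,140,80,80,7,"pics/s5.png")
fixst()
E
```

```text
t 14.78 fixture x 0.01 y -6.95 z 82.29 | F fx 0.80 fy 3.78 z -1.25 w 0.0153 M [ 0.96 -0.05 -0.01]
t 14.82 fixture x -0.02 y -6.96 z 82.27 | F fx 1.12 fy 4.68 z -1.33 w 0.0151 M [0.86 0.02 0.  ]
```

View pics/s5.png

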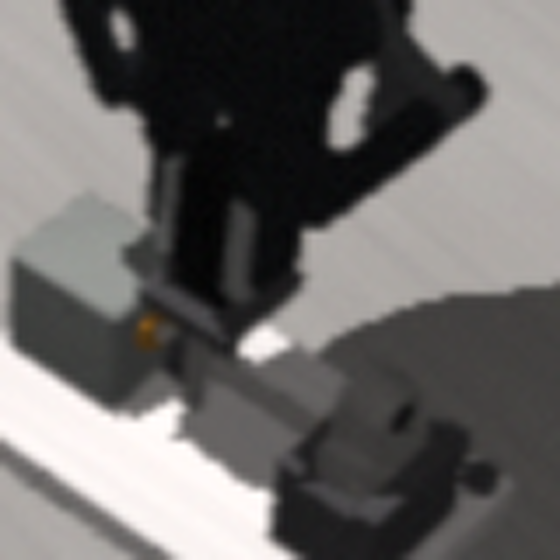

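The collar is moving with the fork at about 4 N and the link is still down.

Request:
{"method": "carry_out", "body": {"moves": [0,0,0,0,-0.0005,0,5,0,0,0,0,-0.0005,0,5,0,0,0,0,-0.0005,0,5,0,0,0,0,-0.0005,0,5,0,0,0,0,0,0,5]}}

```text
t: 15.45
ee_pos: [0.5401, 0.0203, 0.0823]
ee_rot: [-0.076, 0.703, 0.076, 0.703]
contact_force: [-0.7, 4.9, -0.8]
width: 0.0153
```

Request:
{"method": "carry_out", "body": {"moves": [0,0,0,0,-0.0005,0,5,0,0,0,0,-0.0005,0,5,0,0,0,0,-0.0005,0,5,0,0,0,0,-0.0005,0,5,0,0,0,0,0,0,5]}}

```text
t: 16.08
ee_pos: [0.5405, 0.0184, 0.0823]
ee_rot: [-0.076, 0.703, 0.076, 0.703]
contact_force: [-0.0, 5.1, -1.0]
width: 0.015
```

```bash
python3 - <<'E'
from h import *
fixst()
p,d=vision.read_camera("scene"); np.savez("pics/scene6.npz",p=p,d=d); crop(np.clip(p*1.4,0,255).astype(np.uint8),330,140,80,80,7,"pics/s6.png")
fixst()
for k in (4,5,6):
    p=np.load(f"pics/scene{k}.npz")["p"].astype(int)
    if k>4: print(np.abs(p-p0)[190:215,372:405].mean())
    p0=p
E
```

```text
t 16.07 fixture x -0.01 y -10.86 z 82.27 | F fx 1.05 fy 5.01 z -0.98 w 0.0150 M [ 1.18  0.02 -0.07]
t 16.12 fixture x -0.01 y -10.87 z 82.28 | F fx 1.34 fy 4.52 z -0.86 w 0.0152 M [ 1.16  0.02 -0.03]
7.258181818181818
1.0537373737373736
```

Request:
{"method": "carry_out", "body": {"moves": [0,0,0,0,-0.0005,0,5,0,0,0,0,-0.0005,0,5,0,0,0,0,-0.0005,0,5,0,0,0,0,0,0,5,0,0,0,0,0,0,5]}}

```text
t: 16.75
ee_pos: [0.5408, 0.0169, 0.0823]
ee_rot: [-0.076, 0.703, 0.076, 0.703]
contact_force: [-0.3, 5.5, -1.0]
width: 0.0154
```

```bash
cat >> h.py <<'E'
def link(tag):
    p,d=vision.read_camera("scene"); np.savez(f"pics/{tag}.npz",p=p,d=d); crop(np.clip(p*1.4,0,255).astype(np.uint8),330,140,80,80,7,f"pics/{tag}.png")
    yaw=np.radians(12.4); O=np.array([.5382,.029]); ax=np.array([np.cos(yaw),np.sin(yaw)]); ay=np.array([-np.sin(yaw),np.cos(yaw)])
    C=cloud("scene",d); X=(C[...,:2]-O)@ax; Y=(C[...,:2]-O)@ay
    m=(abs(X)<12)&(abs(X)<.012)&(abs(Y-.05)<.011)&(C[...,2]<.1)&(C[...,2]>.03); z=np.sort(C[...,2][m]); print("link top z",z[-6:].round(4),m.sum())
E
python3 - <<'E'
from h import *
fixst(); link("s7"); fixst()
E
```

```text
t 16.75 fixture x -0.01 y -12.37 z 82.27 | F fx 0.91 fy 5.44 z -0.99 w 0.0154 M [ 1.16 -0.03  0.02]
link top z [0.0768 0.0769 0.0769 0.077  0.0773 0.0777] 181
t 16.80 fixture x 0.01 y -12.38 z 82.27 | F fx 0.73 fy 5.00 z -0.32 w 0.0158 M [ 1.09  0.01 -0.07]
```

Link top is still at about 75 mm, so it is captive. Next: small steps.

Request:
{"method": "carry_out", "body": {"moves": [0,0,0,0,-0.0004,0,5,0,0,0,0,0,0,5,0,0,0,0,-0.0003,0,5,0,0,0,0,0,0,5,0,0,0,0,0,0,5]}}

```text
t: 17.42
ee_pos: [0.541, 0.0162, 0.0823]
ee_rot: [-0.076, 0.703, 0.076, 0.703]
contact_force: [-0.4, 5.0, -0.5]
width: 0.0151
```

```bash
python3 - <<'E'
from h import *
fixst(); link("s8")
E
```

```text
t 17.43 fixture x -0.02 y -13.08 z 82.26 | F fx 0.69 fy 5.02 z -0.46 w 0.0151 M [ 1.11  0.06 -0.02]
link top z [0.0769 0.077  0.0772 0.0773 0.0777 0.0778] 182
```

Request:
{"method": "carry_out", "body": {"moves": [0,0,0,0,-0.0003,0,5,0,0,0,0,0,0,5,0,0,0,0,-0.0002,0,5,0,0,0,0,0,0,5,0,0,0,0,0,0,5]}}

```text
t: 18.1
ee_pos: [0.5411, 0.0157, 0.0823]
ee_rot: [-0.076, 0.703, 0.076, 0.703]
contact_force: [0.4, 5.0, -0.2]
width: 0.0156
```

```bash
python3 - <<'E'
from h import *
fixst(); link("s9")
E
```

```text
t 18.10 fixture x 0.01 y -13.58 z 82.30 | F fx 1.44 fy 4.82 z -0.23 w 0.0156 M [ 1.06  0.05 -0.03]
link top z [0.0768 0.0768 0.0769 0.0773 0.0774 0.0776] 178
```

Request:
{"method": "carry_out", "body": {"moves": [0,0,0,0,-0.0003,0,5,0,0,0,0,0,0,5,0,0,0,0,-0.0002,0,5,0,0,0,0,0,0,5,0,0,0,0,0,0,5]}}

```text
t: 18.77
ee_pos: [0.5413, 0.0152, 0.0823]
ee_rot: [-0.076, 0.703, 0.076, 0.703]
contact_force: [-0.8, 5.2, -0.8]
width: 0.0156
```

```bash
python3 - <<'E'
from h import *
fixst(); link("s10")
E
```

```text
t 18.77 fixture x 0.03 y -14.10 z 82.28 | F fx 0.35 fy 5.22 z -0.79 w 0.0156 M [ 1.07  0.08 -0.04]
link top z [0.077  0.0771 0.0773 0.0774 0.0778 0.0779] 183
```

Request:
{"method": "carry_out", "body": {"moves": [0,0,0,0,-0.0003,0,5,0,0,0,0,0,0,5,0,0,0,0,-0.0003,0,5,0,0,0,0,0,0,5,0,0,0,0,0,0,5]}}

```text
t: 19.45
ee_pos: [0.5414, 0.0146, 0.0823]
ee_rot: [-0.076, 0.703, 0.076, 0.703]
contact_force: [0.4, 5.8, -0.7]
width: 0.0152
```

```bash
python3 - <<'E'
from h import *
fixst(); link("s11")
E
```

```text
t 19.45 fixture x 0.01 y -14.70 z 82.29 | F fx 1.65 fy 5.62 z -0.72 w 0.0152 M [ 1.15  0.03 -0.06]
link top z [0.0856 0.0857 0.0859 0.0863 0.0865 0.0866] 194
```

View pics/s11.png

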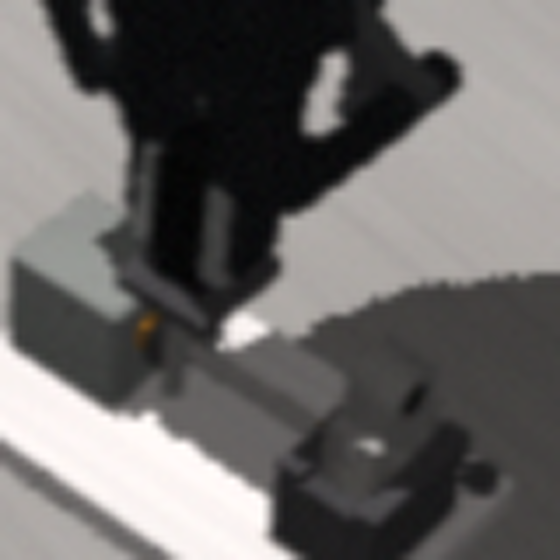

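The link has sprung up (top 77 → 86.5 mm, about 9 mm rise). I stop pushing, back off and lift the fork.

Request:
{"method": "carry_out", "body": {"moves": [0,0,0,0,0.0005,0,5,0,0,0,0,0.0015,0,5,0,0,0,0,0.002,0,5,0,0,0,0,0.002,0,5,0,0,0,0,0,0,5]}}

```text
t: 20.12
ee_pos: [0.54, 0.0205, 0.0823]
ee_rot: [-0.076, 0.703, 0.076, 0.703]
contact_force: [-0.4, -0.3, -1.3]
width: 0.0149
```

```bash
python3 - <<'E'
from h import *
fixst(); link("s12")
E
```

```text
t 20.12 fixture x -0.03 y -8.66 z 82.28 | F fx -0.49 fy -0.17 z -1.35 w 0.0149 M [ 0.03 -0.02 -0.05]
link top z [0.0855 0.0856 0.0859 0.0863 0.0863 0.0867] 193
```

Request:
{"method": "carry_out", "body": {"moves": [0,0,0,-0.006,0,0,5,0,0,0,-0.012,0,0,5,0,0,0,-0.03,0,0,5,0,0,0,-0.04,0,0,5,0,0,0,-0.022,0,0,5]}}

```text
t: 20.8
ee_pos: [0.5407, 0.0204, 0.1951]
ee_rot: [-0.076, 0.702, 0.076, 0.704]
contact_force: [0.9, 0.2, -2.0]
width: 0.0153
```

```bash
python3 - <<'E'
from h import *
plan([.5646,-.2642,.19],5.28); link("s13")
E
```

```text
t 20.80 pos [0.5407 0.0204 0.1951] jawyaw 12.38 F [ 0.93  0.21 -2.01] w 0.0153
turn about tool x: 0.1240 rad; tilt fix(tool):  [-0.      0.0027  0.0009]
shift tool axes now: [ 0.0053 -0.2831 -0.0377]  after turn: [ 0.0053 -0.2856 -0.0024] world [ 0.0239 -0.2846 -0.0051]
link top z [0.0855 0.0855 0.0855 0.0856 0.0858 0.0859] 191
```

View pics/s13.png

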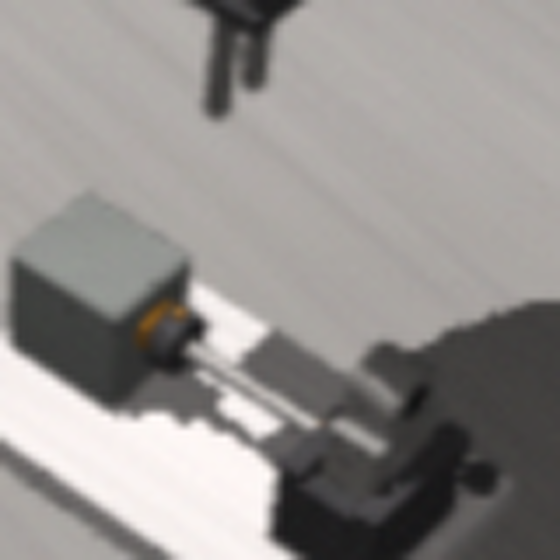

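The link stays up with the bar held against its side. Returning the tool to the stand.

Request:
{"method": "carry_out", "body": {"moves": [0.0413,0,0,0,-0.04,-0.004,5,0.0413,0,0,0,-0.05,-0.003,5,0.0413,0,0,0,-0.055,0,5,0,0,0,0,-0.055,0,5,0,0,0,0,-0.05,0,5]}}

```text
t: 21.48
ee_pos: [0.5674, -0.2303, 0.1927]
ee_rot: [-0.033, 0.706, 0.032, 0.706]
contact_force: [0.8, -0.5, -0.8]
width: 0.0152
```

Request:
{"method": "carry_out", "body": {"moves": [0,0,0,0,-0.025,0,5,0,0,0,0,-0.01,0,5,0,0,0,0,0,0,5,0,0,0,0,0,0,5,0,0,0,0,0,0,5]}}

```text
t: 22.1
ee_pos: [0.5708, -0.262, 0.1924]
ee_rot: [-0.033, 0.706, 0.033, 0.706]
contact_force: [0.2, 0.6, -1.8]
width: 0.0151
```

```bash
python3 - <<'E'
from h import *
plan([.5646,-.2642,.13],5.28)
E
```

```text
t 22.10 pos [ 0.5708 -0.262   0.1924] jawyaw 5.35 F [ 0.24  0.56 -1.84] w 0.0151
turn about tool x: 0.0012 rad; tilt fix(tool):  [ 0.     -0.0001 -0.0002]
shift tool axes now: [ 0.0624 -0.0016 -0.0063]  after turn: [ 0.0624 -0.0016 -0.0063] world [-0.0062 -0.0022 -0.0624]
```

Request:
{"method": "carry_out", "body": {"moves": [0.0012,0,0,0.01,-0.0016,-0.0063,5,0,0,0,0.025,0,0,5,0,0,0,0.022,0,0,5,0,0,0,0.005,0,0,5,0,0,0,0,0,0,5]}}

```text
t: 22.72
ee_pos: [0.5644, -0.2653, 0.1302]
ee_rot: [-0.032, 0.707, 0.032, 0.706]
contact_force: [0.2, -0.1, -1.8]
width: 0.0153
```

```bash
python3 - <<'E'
from h import *
plan([.5646,-.2642,.0638],5.28)
p,d=vision.read_camera("scene"); crop(np.clip(p*1.8,0,255).astype(np.uint8),240,50,80,100,6,"pics/s14.png")
E
```

```text
t 22.73 pos [ 0.5644 -0.2653  0.1302] jawyaw 5.21 F [ 0.23 -0.14 -1.85] w 0.0153
turn about tool x: -0.0011 rad; tilt fix(tool):  [-0.     -0.0004 -0.0002]
shift tool axes now: [0.0664 0.001  0.0003]  after turn: [0.0664 0.001  0.0003] world [ 0.0002  0.0011 -0.0664]
```

View pics/s14.png

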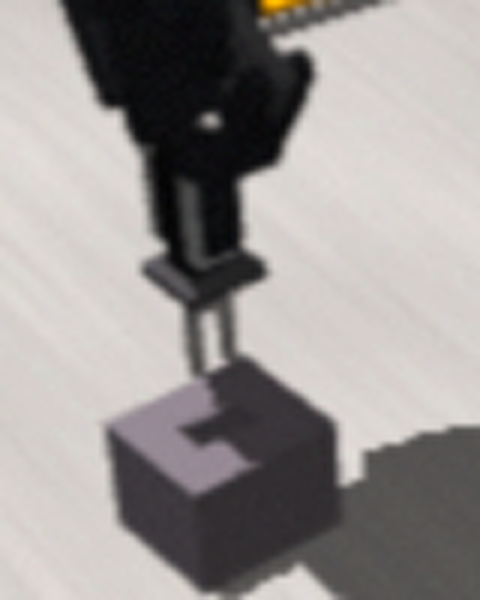

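Tool upright above the slot (slot at crop (220,425)). Lowering to just above seating.

Request:
{"method": "carry_out", "body": {"moves": [0,0,0,0.01,0.001,0,5,0,0,0,0.016,0,0,5,0,0,0,0.016,0,0,5,0,0,0,0.014,0,0,5,0,0,0,0.004,0,0,5]}}

```text
t: 23.4
ee_pos: [0.5639, -0.264, 0.0689]
ee_rot: [-0.032, 0.707, 0.033, 0.706]
contact_force: [0.2, -0.3, -0.7]
width: 0.0152
```

```bash
python3 - <<'E'
from h import *
plan([.5646,-.2642,.0638],5.28)
E
```

```text
t 23.40 pos [ 0.5639 -0.264   0.0689] jawyaw 5.21 F [ 0.2  -0.33 -0.72] w 0.0152
turn about tool x: -0.0011 rad; tilt fix(tool):  [ 0.     -0.0015 -0.0011]
shift tool axes now: [ 0.005  -0.0003  0.0006]  after turn: [ 0.005  -0.0003  0.0006] world [ 0.0007 -0.0002 -0.0051]
```

Request:
{"method": "carry_out", "body": {"moves": [0,0,0,0.001,0,0.0005,5,0,0,0,0.001,0,0,5,0,0,0,0.001,0,0,5,0,0,0,0.0005,0,0,5,0,0,0,0,0,0,5]}}

```text
t: 24.02
ee_pos: [0.565, -0.2643, 0.0669]
ee_rot: [-0.032, 0.706, 0.032, 0.706]
contact_force: [0.3, -0.3, -1.7]
width: 0.0155
```

```bash
python3 - <<'E'
from h import *
plan([.5646,-.2642,.0638],5.28)
E
```

```text
t 24.02 pos [ 0.565  -0.2643  0.0669] jawyaw 5.22 F [ 0.33 -0.3  -1.71] w 0.0155
turn about tool x: -0.0011 rad; tilt fix(tool):  [-0.      0.0001  0.0001]
shift tool axes now: [ 0.0031  0.0001 -0.0004]  after turn: [ 0.0031  0.0001 -0.0004] world [-0.0004  0.0001 -0.0031]
```

Request:
{"method": "carry_out", "body": {"moves": [0,0,0,0.001,0,0,5,0,0,0,0.001,0,0,5,0,0,0,0.0006,0,0,5,0,0,0,0,0,0,5,0,0,0,0,0,0,5]}}

```text
t: 24.65
ee_pos: [0.565, -0.2643, 0.0642]
ee_rot: [-0.032, 0.706, 0.032, 0.706]
contact_force: [0.1, -0.6, -1.5]
width: 0.0153
```

```bash
python3 - <<'E'
from h import *
plan([.5646,-.2642,.0638],5.28)
E
```

```text
t 24.65 pos [ 0.565  -0.2643  0.0642] jawyaw 5.21 F [ 0.08 -0.61 -1.49] w 0.0153
turn about tool x: -0.0012 rad; tilt fix(tool):  [ 0. -0.  0.]
shift tool axes now: [ 0.0004  0.0001 -0.0004]  after turn: [ 0.0004  0.0001 -0.0004] world [-0.0004  0.0001 -0.0004]
```

Still free at the pickup height. Lowering in small steps until it seats.

Request:
{"method": "carry_out", "body": {"moves": [0,0,0,0.0005,0,0,5,0,0,0,0.0005,0,0,5,0,0,0,0,0,0,5,0,0,0,0,0,0,5,0,0,0,0,0,0,5]}}

```text
t: 25.28
ee_pos: [0.5651, -0.2643, 0.0638]
ee_rot: [-0.032, 0.706, 0.032, 0.707]
contact_force: [-2.7, 2.4, 8.7]
width: 0.0154
```

```bash
python3 - <<'E'
from h import *
plan([.5646,-.2642,.0638],5.28)
E
```

```text
t 25.27 pos [ 0.5651 -0.2643  0.0638] jawyaw 5.22 F [-2.71  2.41  8.74] w 0.0154
turn about tool x: -0.0011 rad; tilt fix(tool):  [0.     0.0004 0.0003]
shift tool axes now: [-0.      0.0001 -0.0004]  after turn: [-0.      0.0001 -0.0004] world [-0.0005  0.0001  0.    ]
```

Seated on the stand. Releasing.

Request:
{"method": "carry_out", "body": {"moves": [0,0,0,0,0,0,40,0,0,0,0,0,0,60,0,0,0,0,0,0,60,0,0,0,-0.02,0,0,60,0,0,0,-0.05,0,0,60]}}

```text
t: 25.9
ee_pos: [0.5638, -0.2636, 0.132]
ee_rot: [-0.031, 0.708, 0.033, 0.705]
contact_force: [0.4, -1.3, -0.2]
width: 0.0514
```

Request:
{"method": "carry_out", "body": {"moves": [-0.0413,0,0,-0.05,0,0,60,-0.0413,0,0,0,0.04,0.005,60,-0.0413,0,0,0,0.055,0.008,60,0,0,0,0,0.055,0,60,0,0,0,0,0.055,0,45]}}

```text
t: 26.52
ee_pos: [0.5391, -0.0593, 0.1832]
ee_rot: [-0.076, 0.703, 0.076, 0.703]
contact_force: [0.7, 0.4, -0.1]
width: 0.0384
```

```bash
python3 - <<'E'
from h import *
yaw=np.radians(12.4); O=np.array([.5382,.029]); ay=np.array([-np.sin(yaw),np.cos(yaw)])
print(O+.05*ay)
plan([*(O+.05*ay),.18],12.4)
p,d=vision.read_camera("scene"); crop(np.clip(p*1.8,0,255).astype(np.uint8),240,70,90,90,6,"pics/s15.png")
C=cloud("scene",d); 
m=(abs(C[...,0]-.565)<.05)&(abs(C[...,1]+.264)<.05)&(C[...,2]>.0985)&(C[...,2]<.12); r=cv2.minAreaRect((C[m][:,:2]*1000).astype(np.float32)); print(r,C[m][:,2].max())
E
```

```text
[0.52746323 0.07783361]
t 26.52 pos [ 0.5391 -0.0593  0.1832] jawyaw 12.30 F [ 0.68  0.44 -0.15] w 0.0384
turn about tool x: -0.0017 rad; tilt fix(tool):  [-0.      0.0002  0.    ]
shift tool axes now: [0.0032 0.1365 0.0179]  after turn: [0.0032 0.1365 0.0181] world [-0.0116  0.1372 -0.0032]
((564.9763793945312, -264.15423583984375), (25.910236358642578, 18.063892364501953), 9.514425277709961) 0.10878095457586723
```

View pics/s15.png

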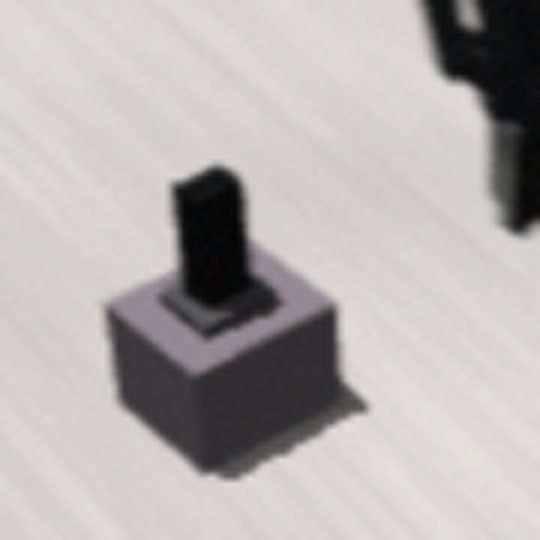

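Tool hangs properly, handle centred at (565,−264). Going to the link.

Request:
{"method": "carry_out", "body": {"moves": [-0.0015,0,0,0,0.05,0.008,45,0,0,0,0,0.05,0.008,45,0,0,0,0.01,0.036,0.002,45,0,0,0,0.03,0,0,45,0,0,0,0.02,0,0,45]}}

```text
t: 27.2
ee_pos: [0.5277, 0.0763, 0.1222]
ee_rot: [-0.077, 0.703, 0.077, 0.703]
contact_force: [-0.3, 0.8, 0.0]
width: 0.0381
```

Request:
{"method": "carry_out", "body": {"moves": [0,0,0,0,0,0,45,0,0,0,0,0,0,45,0,0,0,0,0,0,45,0,0,0,0,0,0,45,0,0,0,0,0,0,45]}}

```text
t: 27.82
ee_pos: [0.5282, 0.0757, 0.1235]
ee_rot: [-0.076, 0.703, 0.076, 0.703]
contact_force: [-0.1, 0.2, -1.0]
width: 0.0387
```

```bash
python3 - <<'E'
from h import *
plan([.5277,.0771,.056],12.4); fixst()
p,d=vision.read_camera("scene"); np.savez("pics/s16.npz",p=p,d=d); im=np.clip(p*1.8,0,255).astype(np.uint8)
crop(im,330,110,90,100,6,"pics/s16.png")
C=cloud("scene",d)
yaw=np.radians(12.4); O=np.array([.5384,.0283]); ax=np.array([np.cos(yaw),np.sin(yaw)]); ay=np.array([-np.sin(yaw),np.cos(yaw)])
X=(C[...,:2]-O)@ax*1e3; Y=(C[...,:2]-O)@ay*1e3; Z=C[...,2]*1e3
m=(abs(X)<14)&(abs(Y-50)<14)&(Z>54)&(Z<100)
print("link Y pct",np.percentile(Y[m],[1,5,10,50,90,95,99]).round(1),"X",np.percentile(X[m],[1,5,50,95,99]).round(1),m.sum())
m=(abs(X)<25)&(abs(Y-50)<45)&(Z>105)&(Z<135)
for a,b in((105,115),(115,125),(125,135)):
    q=m&(Z>a)&(Z<b); print(a,np.sort(Y[q])[::max(1,q.sum()//12)].round(1), np.percentile(X[q],[2,98]).round(1) if q.sum() else 0)
E
```

```text
t 27.82 pos [0.5282 0.0757 0.1235] jawyaw 12.39 F [-0.06  0.22 -1.02] w 0.0387
turn about tool x: -0.0001 rad; tilt fix(tool):  [-0.      0.0005  0.0001]
shift tool axes now: [ 0.0675  0.0015 -0.0002]  after turn: [ 0.0675  0.0015 -0.0002] world [-0.0005  0.0014 -0.0675]
t 27.82 fixture x 0.26 y 47.77 z 123.50 | F fx -0.01 fy 0.23 z -1.02 w 0.0387 M [0.03 0.01 0.01]
link Y pct [44.1 45.4 46.2 55.2 60.  60.2 60.5] X [-11.2  -8.2   6.1  13.6  13.9] 201
105 [] 0
115 [] 0
125 [17.6 25.6 27.9 28.3 28.6 28.8 28.9 29.  29.1 29.4 69.7 71.4 74.1 74.3
 76.5] [-7.1 12.5]
```

View pics/s16.png

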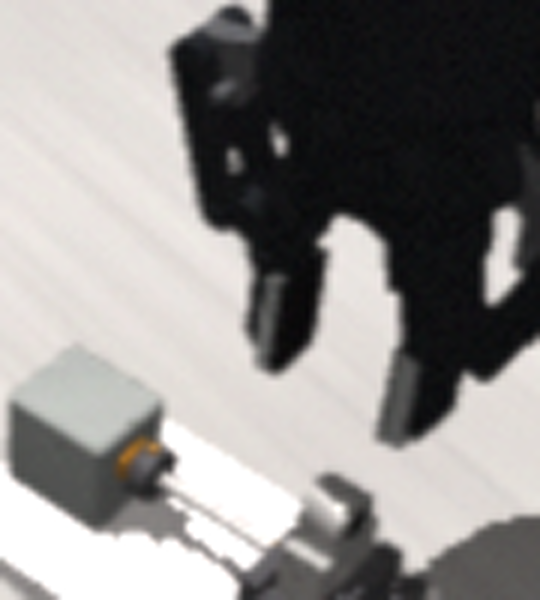

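Request:
{"method": "carry_out", "body": {"moves": [0,0,0,0.01,0.0025,-0.0002,45,0,0,0,0.02,0,0,45,0,0,0,0.02,0,0,45,0,0,0,0.015,0,0,45,0,0,0,0.0035,0,0,45]}}

```text
t: 28.5
ee_pos: [0.5267, 0.0782, 0.0536]
ee_rot: [-0.076, 0.704, 0.076, 0.702]
contact_force: [0.5, 0.3, 0.1]
width: 0.0384
```

Request:
{"method": "carry_out", "body": {"moves": [0,0,0,0,0,0,40,0,0,0,0,0,0,35,0,0,0,0,0,0,31,0,0,0,0,0,0,28,0,0,0,0,0,0,28]}}

```text
t: 29.12
ee_pos: [0.5274, 0.0782, 0.0548]
ee_rot: [-0.076, 0.703, 0.076, 0.703]
contact_force: [-0.4, -0.4, -0.0]
width: 0.0241
```

```bash
python3 - <<'E'
from h import *
plan([.52745,.0781,.055],12.4); fixst(); link("s17")
E
```

```text
t 29.12 pos [0.5274 0.0782 0.0548] jawyaw 12.40 F [-0.36 -0.42 -0.03] w 0.0241
turn about tool x: -0.0000 rad; tilt fix(tool):  [-0.      0.0002  0.0001]
shift tool axes now: [-0.0002 -0.0001  0.0001]  after turn: [-0.0002 -0.0001  0.0001] world [ 0.0001 -0.0001  0.0002]
t 29.12 fixture x -0.02 y 50.33 z 54.83 | F fx -0.44 fy -0.34 z -0.03 w 0.0241 M [0.03 0.   0.02]
link top z [0.0856 0.0856 0.0859 0.0859 0.0862 0.0883] 128
```

View pics/s17.png

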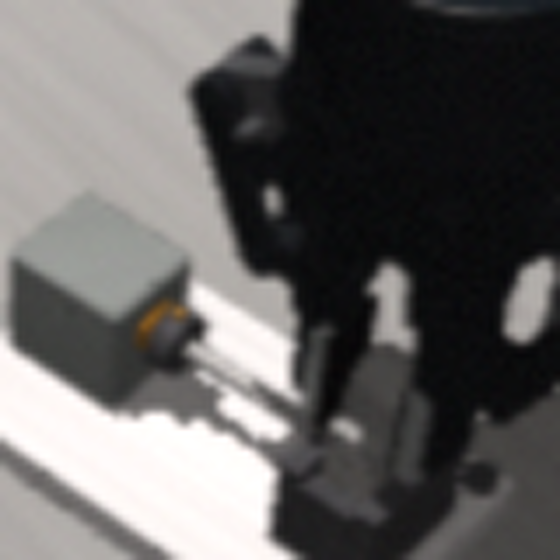

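The fingers straddle the link (tab at crop (380,400)) with no force. Closing gradually and feeling.

Request:
{"method": "carry_out", "body": {"moves": [0,0,0,0,0,0,26,0,0,0,0,0,0,25,0,0,0,0,0,0,24,0,0,0,0,0,0,23,0,0,0,0,0,0,23]}}

```text
t: 29.8
ee_pos: [0.5273, 0.0782, 0.0547]
ee_rot: [-0.076, 0.703, 0.076, 0.703]
contact_force: [-0.3, -0.0, -0.4]
width: 0.0194
```

```bash
python3 - <<'E'
from h import *
fixst()
E
```

```text
t 29.80 fixture x -0.11 y 50.36 z 54.66 | F fx -0.29 fy 0.03 z -0.43 w 0.0194 M [ 0.04  0.01 -0.02]
```

Request:
{"method": "carry_out", "body": {"moves": [0,0,0,0,0,0,22,0,0,0,0,0,0,21.5,0,0,0,0,0,0,21,0,0,0,0,0,0,21,0,0,0,0,0,0,21]}}

```text
t: 30.42
ee_pos: [0.5273, 0.0782, 0.0547]
ee_rot: [-0.076, 0.703, 0.076, 0.703]
contact_force: [0.5, -0.2, -0.7]
width: 0.0178
```

```bash
python3 - <<'E'
from h import *
fixst()
E
```

```text
t 30.43 fixture x -0.12 y 50.36 z 54.67 | F fx 0.45 fy -0.29 z -0.67 w 0.0178 M [-0.03  0.03  0.04]
```

Centred to within about 1 mm. Gripping fully.

Request:
{"method": "carry_out", "body": {"moves": [0,0,0,0,0,0,18,0,0,0,0,0,0,10,0,0,0,0,0,0,5,0,0,0,0,0,0,5,0,0,0,0,0,0,5]}}

```text
t: 31.05
ee_pos: [0.5273, 0.0785, 0.0547]
ee_rot: [-0.076, 0.703, 0.076, 0.703]
contact_force: [-1.2, 4.3, 3.0]
width: 0.015
```

```bash
python3 - <<'E'
from h import *
fixst()
E
```

```text
t 31.05 fixture x -0.07 y 50.65 z 54.75 | F fx -0.30 fy 4.44 z 3.01 w 0.0150 M [ 0.91  0.21 -0.1 ]
```

Request:
{"method": "carry_out", "body": {"moves": [0,0,0,-0.003,0,0,5,0,0,0,-0.005,0,0,5,0,0,0,-0.008,0,0,5,0,0,0,-0.01,0,0,5,0,0,0,-0.01,0,0,5]}}

```text
t: 31.68
ee_pos: [0.5275, 0.0781, 0.0916]
ee_rot: [-0.076, 0.703, 0.076, 0.703]
contact_force: [0.2, -0.8, -0.9]
width: 0.015
```

Request:
{"method": "carry_out", "body": {"moves": [0,0,0,-0.02,0,0,5,0,0,0,-0.03,0,0,5,0,0,0,-0.03,0,0,5,0,0,0,-0.01,0,0,5,0,0,0,0,0,0,5]}}

```text
t: 32.3
ee_pos: [0.5275, 0.0781, 0.181]
ee_rot: [-0.076, 0.703, 0.076, 0.703]
contact_force: [0.5, 0.2, -2.1]
width: 0.015
```

```bash
python3 - <<'E'
from h import *
fixst(); plan([.480,.2675,.18],12.4)
p,d=vision.read_camera("scene"); np.savez("pics/s18.npz",p=p,d=d); im=np.clip(p*1.6,0,255).astype(np.uint8)
crop(im,330,80,120,130,4.5,"pics/s18.png")
E
```

```text
t 32.30 fixture x 0.05 y 50.30 z 181.02 | F fx 0.53 fy 0.07 z -2.07 w 0.0150 M [-0.01 -0.04  0.02]
t 32.30 pos [0.5275 0.0781 0.181 ] jawyaw 12.40 F [ 0.5   0.18 -2.07] w 0.0150
turn about tool x: -0.0000 rad; tilt fix(tool):  [-0.      0.001   0.0002]
shift tool axes now: [ 0.001   0.1951 -0.0057]  after turn: [ 0.001   0.1951 -0.0057] world [-0.0475  0.1894 -0.001 ]
```

View pics/s18.png

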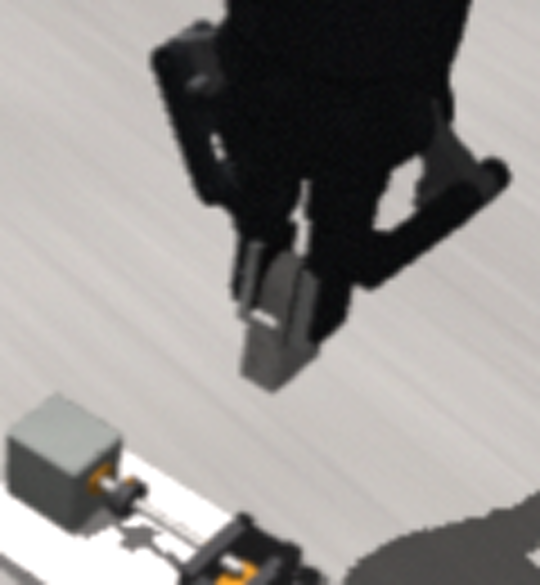

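The link is out and held upright. Moving to the tray.

Request:
{"method": "carry_out", "body": {"moves": [0,0,0,0,0.03,-0.001,5,0,0,0,0,0.05,-0.002,5,0,0,0,0,0.055,-0.002,5,0,0,0,0,0.045,-0.001,5,0,0,0,0,0.015,0,5]}}

```text
t: 32.98
ee_pos: [0.4782, 0.2692, 0.1794]
ee_rot: [-0.077, 0.704, 0.077, 0.702]
contact_force: [-0.2, -0.1, -1.9]
width: 0.0148
```

Request:
{"method": "carry_out", "body": {"moves": [0,0,0,0.01,0,0,5,0,0,0,0.03,0,0,5,0,0,0,0.04,0,0,5,0,0,0,0.03,0,0,5,0,0,0,0.015,0,0,5]}}

```text
t: 33.6
ee_pos: [0.4789, 0.2656, 0.0535]
ee_rot: [-0.076, 0.704, 0.076, 0.702]
contact_force: [0.5, -0.0, 0.3]
width: 0.015
```

```bash
python3 - <<'E'
from h import *
plan([.480,.2675,.0247],12.4)
p,d=vision.read_camera("scene"); np.savez("pics/s19.npz",p=p,d=d); im=np.clip(p*1.4,0,255).astype(np.uint8)
crop(im,400,150,140,140,4.2,"pics/s19.png")
E
```

```text
t 33.60 pos [0.4789 0.2656 0.0535] jawyaw 12.32 F [ 0.49 -0.02  0.3 ] w 0.0150
turn about tool x: -0.0013 rad; tilt fix(tool):  [ 0.     -0.003   0.0008]
shift tool axes now: [0.0288 0.0017 0.0015]  after turn: [0.0288 0.0017 0.0015] world [ 0.0011  0.0019 -0.0288]
```

View pics/s19.png

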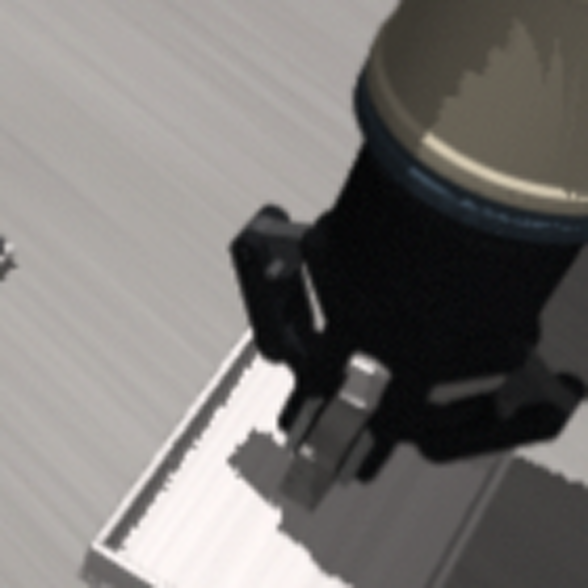

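Link is over the tray (crop (315,450)) with about 29 mm to go. Lowering.

Request:
{"method": "carry_out", "body": {"moves": [0,0,0,0.008,0,0,5,0,0,0,0.008,0,0,5,0,0,0,0.005,0,0,5,0,0,0,0.002,0,0,5,0,0,0,0,0,0,5]}}

```text
t: 34.28
ee_pos: [0.4796, 0.2674, 0.0328]
ee_rot: [-0.076, 0.703, 0.076, 0.703]
contact_force: [0.6, 1.3, -1.5]
width: 0.0149
```

```bash
python3 - <<'E'
from h import *
plan([.480,.2675,.0247],12.4)
E
```

```text
t 34.27 pos [0.4796 0.2674 0.0328] jawyaw 12.41 F [ 0.57  1.33 -1.54] w 0.0149
turn about tool x: 0.0001 rad; tilt fix(tool):  [-0.      0.0001 -0.    ]
shift tool axes now: [0.0081 0.     0.0004]  after turn: [0.0081 0.     0.0004] world [ 0.0004  0.0001 -0.0081]
```

Request:
{"method": "carry_out", "body": {"moves": [0,0,0,0.002,0,0,5,0,0,0,0.002,0,0,5,0,0,0,0.0015,0,0,5,0,0,0,0.001,0,0,5,0,0,0,0,0,0,5]}}

```text
t: 34.9
ee_pos: [0.4795, 0.2673, 0.0261]
ee_rot: [-0.076, 0.703, 0.076, 0.703]
contact_force: [0.3, 0.4, -1.1]
width: 0.0152
```

Request:
{"method": "carry_out", "body": {"moves": [0,0,0,0.0005,0,0,5,0,0,0,0.0005,0,0,5,0,0,0,0,0,0,5,0,0,0,0,0,0,5,0,0,0,0,0,0,5]}}

```text
t: 35.52
ee_pos: [0.4796, 0.2673, 0.0252]
ee_rot: [-0.076, 0.703, 0.076, 0.703]
contact_force: [0.1, -0.1, -1.7]
width: 0.0151
```

```bash
python3 - <<'E'
from h import *
plan([.480,.2675,.0247],12.4)
E
```

```text
t 35.52 pos [0.4796 0.2673 0.0252] jawyaw 12.40 F [ 0.08 -0.14 -1.72] w 0.0151
turn about tool x: -0.0000 rad; tilt fix(tool):  [-0.  0. -0.]
shift tool axes now: [0.0005 0.0001 0.0004]  after turn: [0.0005 0.0001 0.0004] world [ 0.0004  0.0002 -0.0005]
```

Request:
{"method": "carry_out", "body": {"moves": [0,0,0,0.0004,0,0,5,0,0,0,0.0003,0,0,5,0,0,0,0,0,0,5,0,0,0,0,0,0,5,0,0,0,0,0,0,5]}}

```text
t: 36.15
ee_pos: [0.4796, 0.2674, 0.0248]
ee_rot: [-0.076, 0.703, 0.076, 0.703]
contact_force: [-1.9, -0.2, 6.8]
width: 0.015
```

```bash
python3 - <<'E'
from h import *
plan([.480,.2675,.0247],12.4)
E
```

```text
t 36.15 pos [0.4796 0.2674 0.0248] jawyaw 12.40 F [-1.94 -0.2   6.84] w 0.0150
turn about tool x: 0.0000 rad; tilt fix(tool):  [-0.      0.0003 -0.0001]
shift tool axes now: [0.0001 0.     0.0004]  after turn: [0.0001 0.     0.0004] world [ 0.0004  0.0001 -0.0001]
```

Link is on the tray floor (about 8 N up). Releasing and retreating.

Request:
{"method": "carry_out", "body": {"moves": [0,0,0,0,0,0,22,0,0,0,0,0,0,30,0,0,0,0,0,0,45,0,0,0,0,0,0,45,0,0,0,-0.005,0,0,45]}}

```text
t: 36.78
ee_pos: [0.4794, 0.2672, 0.0294]
ee_rot: [-0.076, 0.703, 0.076, 0.703]
contact_force: [-0.2, 0.1, -0.5]
width: 0.0384
```

Request:
{"method": "carry_out", "body": {"moves": [0,0,0,-0.02,0,0,45,0,0,0,-0.04,0,0,45,0,0,0,-0.05,0,0,45,0,0,0,-0.03,0.02,0,45,0,0,0,0,0.04,-0.01,45]}}

```text
t: 37.4
ee_pos: [0.4586, 0.3244, 0.1725]
ee_rot: [-0.075, 0.701, 0.076, 0.705]
contact_force: [-0.0, 0.9, -0.8]
width: 0.0383
```

Request:
{"method": "carry_out", "body": {"moves": [0,0,0,0,0.05,-0.02,45,0,0,0,0,0.05,-0.02,45,0,0,0,0,0.04,-0.01,45,0,0,0,0,0,0,45,0,0,0,0,0,0,45]}}

```text
t: 38.02
ee_pos: [0.378, 0.4495, 0.1696]
ee_rot: [-0.077, 0.703, 0.076, 0.703]
contact_force: [0.1, -0.1, 0.4]
width: 0.0382
```

```bash
python3 - <<'E'
from h import *
s=robot.observe(); print(s["t"],s["ee_pos"],s["contact_force"])
for n in ["scene","top"]:
    p,d=vision.read_camera(n); cv2.imwrite(f"pics/{n}_end.png",p[:,:,::-1]); C=cloud(n,d)
    m=(abs(C[...,0]-.48)<.04)&(abs(C[...,1]-.267)<.04)&(C[...,2]>.012)&(C[...,2]<.1); P=C[m]; print(n,"link",P.min(0).round(4),P.max(0).round(4),m.sum())
    for nm,(x,y,r) in dict(oil=(.758,.172,.035),noz=(.779,-.064,.03),slv=(.749,-.198,.04)).items():
        q=C[(abs(C[...,0]-x)<r)&(abs(C[...,1]-y)<r)&(C[...,2]>.01)]; print(nm,((q.min(0)+q.max(0))/2).round(4))
    q=C[(abs(C[...,0]-.565)<.03)&(abs(C[...,1]+.264)<.03)&(C[...,2]>.098)&(C[...,2]<.12)]; print("handle",q.mean(0).round(4),q[:,2].max())
E
```

```text
38.025 [0.37798434 0.44945948 0.16960052] [ 0.05113863 -0.06892066  0.37341843]
scene link [0.4635 0.2592 0.0127] [0.4948 0.2782 0.0565] 259
oil [0.7587 0.1743 0.0616]
noz [ 0.7799 -0.0616  0.0456]
slv [ 0.7485 -0.1964  0.029 ]
handle [ 0.5662 -0.2613  0.1047] 0.10816122523680283
top link [0.4669 0.2529 0.012 ] [0.4955 0.2767 0.0561] 144
oil [0.7591 0.1706 0.0613]
noz [ 0.7787 -0.0669  0.0466]
slv [ 0.7502 -0.1994  0.0286]
handle [ 0.5654 -0.264   0.1043] 0.10830438967255052
```

View pics/scene_end.png

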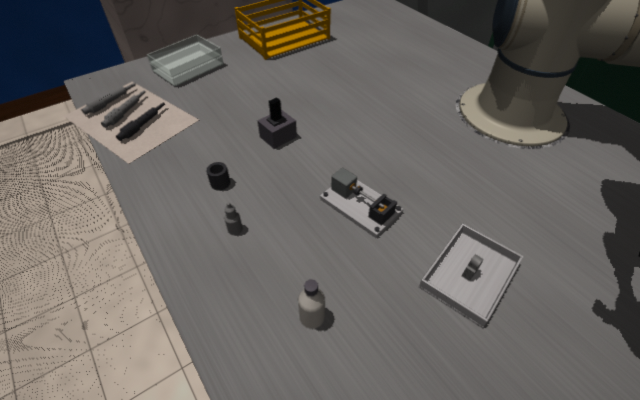

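View pics/top_end.png

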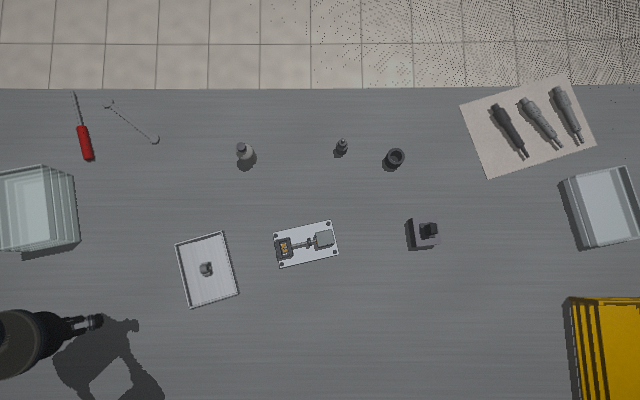

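The final views show the link upright in the tray (scene (473,266), top (206,269)), the tool hanging in its stand (top (427,231)) and an empty pocket. The bystanders haven't moved and the arm is clear.

```bash
python3 -c "
from bench import robot
print(robot.sign_off())"
```

```text
the job is handed in; nothing more can be done
None
```

The job is done and handed in at about 38 s of the 72 s allowed; the sign-off gives no verdict.

- **Release:** I took the fork from its stand, straddled the bar and felt the collar at about fixture y −5 mm. I pushed it about 11–12 mm in small steps until the link sprang up by about 9 mm. The highest push reading was about 5.6 N; I read the force only between calls, not continuously.
- **Tool back:** The fork was lowered until it seated with about 9 N on the stand, then released. The cameras show it hanging upright, with its handle within about 2 mm of where it started.
- **Link:** I gripped it with no side load, drew it straight up and lowered it onto the tray floor, releasing once about 7 N of contact showed. It stands upright near the tray's centre, its top at about 56 mm where 54 mm is expected; the scene camera was reading 1.5–2 mm high.
- **Last checks:** The oiler, nozzle and sleeve measured within about 1 mm of where they started. The arm was clear of everything and read no contact force.

**Disagreement:** the two cameras differed by about 2 mm in y at the fixture. I used a position between them for the fork and the grip, and the feel of the contacts confirmed it.

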